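Stack glued parcels under a weight

ROBOT

A 6-joint arm with a two-finger parallel gripper is mounted at the origin on the work surface. World frame = base frame: x ahead of the robot, y to its left, z up, the work surface at z = 0. Lengths are in m, angles in rad, forces in N, time in s.
With the tool pointing down it reaches from about 0.35 to 0.85 m from the base axis. Payload 8.1 kg.
Tool frame: the origin (TCP) lies midway between the tips of the shut fingers; the grasp point (between the pads) lies 19 mm behind it; z points along the fingers, y is the direction in which the jaws open and shut (so a half turn about z gives the same grasp; the last joint's range is limited). The gripper opens to 93 mm and grips with 3 to 60 N. Pads are 15 mm wide; open, the fingers measure 128 mm over their backs; the gripper's body (75 mm by 188 mm) begins 65 mm behind the grasp point.
Start: joints at [-1.24, 0.13, 1.488, -0, 1.523, -0.085], TCP at [0.242, -0.549, 0.219] pointing down, gripper open.
Joint ranges: [-2.96, 2.96], [-0.89, 2.26], [0.02, 2.5], [-1.34, 4.48], [0, 2.73], [-2.66, 2.66]. Speed limits (rad/s): [2.39, 2.39, 2.79, 3.14, 3.14, 3.14].

INTERFACE

Orientations are given as a rotation vector (axis times angle).
In Python, from plant import monitor, eyes, ticket gives the robot as it stands.
- The arm moves only by the tool send_rows, never from a script. Its argument "motion" is a list of rows, each a list of 2 entries, a list of its own where there are three numbers: the shift along the tool's x, y, z in m, then the turn about the tool's z in degrees. In form: [[[dx, dy, dz], twist], ...]. A call has 1 to 12 rows; each row is the pose to reach, as a shift and turn from the pose commanded when the call began, along the tool's axes at that moment; what a row does not reach only later rows make up. A row lasts 1/8 s, in which the tool goes at most 62.5 mm and 10.7 degrees, less where a joint would pass 70% of its speed; a pose out of reach is approached as far as the arm can. A call with a gripper value outside its range is refused whole. "jaw" is the finger opening in m, from 0 to 0.093, set as the call begins (left out, the last holds). The fingers move at their own pace and stop on an object; "squeeze" is the grip in N (left out, the last holds). Time passes only in rows, so rows that repeat a pose let the fingers close. It gives the time, the measured TCP pose, the force and the opening at its end, in the units of the state.
- monitor.read_state(): the state, without advancing time (a new reading comes with each control period).
- eyes.read_camera(name): name is "scene" or "top" or "wrist"; returns the picture (384x512x3 uint8, red, green, blue); there is no depth.
- eyes.camera_model(name): a dict with "mtx" (3x3 intrinsics, pixels), "k1" (the pictures are not rectified: a ray, as slopes to the right and down, at radius r is drawn at 1 + k1 r^2 times it, then the intrinsics apply), "cam_to_world" (4x4, takes a point from camera to world coordinates); the wrist camera has in their place "mount" (4x4, takes a point from camera to tool coordinates, whose origin is the TCP and whose axes are the flange's). Camera axes: x right, y down, z forward; pixel columns grow to the right and rows downward; lengths in m; the calibration is good to about 2 mm. A picture is of the moment at which its call begins: read the wrist's pose just before it. camera_model takes no time and is no camera call.
- ticket.close_job(): hands the job in, once; it reports no verdict.
The state is a dict: "t": time; "q": joint angles; "dq": joint speeds; "joint_torque": joint torques, N m; "tool_pos": TCP position; "orientation": TCP orientation; "force": force on the tool from outside, world axes, zero at the start; "wrist_torque": the same for the moment, N m; "opening": finger opening in m.
Only numpy, scipy, OpenCV 4.12 (cv2) and the standard library are available. Lean on these libraries where they do the work, as an engineer would, in place of code of your own. Each camera call takes 0.05 s, during which the arm holds its last target.

TASK

These four cartons have just been glued shut and must dry pressed together. Stack them flat on the slatted wooden board in order of size, starting with the longest at the bottom and ending with the shortest on top, each centred on what is below it and lengthwise along the board, then stand the steel weight upright in the middle of the top one. Leave the tape roll, stamp and ruler where they are.

Things in the scene. Friction and masses are not known exactly. Their poses are not given: they have to be found in the camera images.
- carton_a_center (a point): Centre (half-way up) of the longest of the four brown taped cardboard cartons, 144 mm long (its x), 60 mm wide (its y), 42 mm high (z up), closed and rigid, about 300 g, lying flat on the bench. All four look alike except for size.
- carton_b_center (a point): Centre (half-way up) of the second longest of the four brown taped cardboard cartons, 118 mm long (its x), 56 mm wide (its y), 38 mm high (z up), closed and rigid, about 240 g, lying flat on the bench. All four look alike except for size.
- carton_c_center (a point): Centre (half-way up) of the third longest of the four brown taped cardboard cartons, 94 mm long (its x), 52 mm wide (its y), 34 mm high (z up), closed and rigid, about 180 g, lying flat on the bench. All four look alike except for size.
- carton_d_center (a point): Centre (half-way up) of the shortest of the four brown taped cardboard cartons, 72 mm long (its x), 48 mm wide (its y), 30 mm high (z up), closed and rigid, about 120 g, lying flat on the bench. All four look alike except for size.
- weight_center (a point): Centre (half-way up) of the plain steel weight, an upright solid cylinder 46 mm in diameter and 44 mm high, about 500 g; z up. It stands on the bench.
- board_top (a point): Centre of the flat top of the slatted wooden board, 180 mm long (its x) by 100 mm wide (its y); the top is 18 mm above the bench. Fixed. Five pale plywood slats lie across its length on three runners.
- scale_top (a point): Centre of the square steel plate (108 x 108 mm, 34 mm above the bench) of the grey parcel scale, 160 x 120 mm, with a dark display strip at one end. Fixed, has no part in this job.
- tape: Small roll of brown packing tape lying flat, 44 mm outside diameter, 24 mm high; origin at the centre of its underside. To be left alone.
- stamp: Wooden rubber stamp standing upright, foot 50 x 26 mm, 50 mm high with its turned handle; origin at the centre of its underside. To be left alone.
- ruler: Flat steel ruler on the bench, 150 mm (its x) x 25 mm x 4 mm; origin at the centre of its underside. To be left alone.
Things that resemble listed ones, but are neither listed nor needed, are in the scene too. Leave any pink look-alike of the part that bears carton_a_center alone.

How it is judged:
On the way, in this order (a step that is already met when the one before it is completed fails the run):
1. The longest carton lies on the board (horizontal distance between carton_a_center and board_top below 0.015 m and z of carton_a_center in the frame of board_top between 0.017 and 0.025 m and angle between carton_a_center's own z axis and vertical below 0.1 rad and angle between the x axis of carton_a_center and the x axis of board_top, either way round below 0.2 rad), for 0.2 s.
2. The second longest carton lies on the longest (horizontal distance between carton_b_center and carton_a_center below 0.012 m and z of carton_b_center in the frame of carton_a_center between 0.036 and 0.044 m and angle between carton_b_center's own z axis and vertical below 0.1 rad and angle between the x axis of carton_b_center and the x axis of board_top, either way round below 0.2 rad), for 0.2 s.
3. The third longest carton lies on the second (horizontal distance between carton_c_center and carton_b_center below 0.012 m and z of carton_c_center in the frame of carton_b_center between 0.032 and 0.04 m and angle between carton_c_center's own z axis and vertical below 0.1 rad and angle between the x axis of carton_c_center and the x axis of board_top, either way round below 0.2 rad), for 0.2 s.
4. The shortest carton lies on the third (horizontal distance between carton_d_center and carton_c_center below 0.012 m and z of carton_d_center in the frame of carton_c_center between 0.028 and 0.036 m and angle between carton_d_center's own z axis and vertical below 0.1 rad and angle between the x axis of carton_d_center and the x axis of board_top, either way round below 0.2 rad), for 0.2 s.
5. The steel weight stands on the shortest carton (horizontal distance between weight_center and carton_d_center below 0.012 m and z of weight_center in the frame of carton_d_center between 0.033 and 0.041 m and angle between weight_center's own z axis and vertical below 0.1 rad), for 0.2 s.
At the end, for the whole second after the job is handed in: Longest, second, third, shortest carton and steel weight stacked on the board in that order, at rest and level (0.1 rad); longest within 15 mm of the board's centre, each other within 12 mm of the one below and resting on it (4 mm); cartons within 0.2 rad of the board's length (all of step 1 and all of step 2 and all of step 3 and all of step 4 and all of step 5 and linear speed of each of carton_a, carton_b, carton_c, carton_d, weight below 0.02 m/s); the robot touches nothing.
It fails at once if The tape is pushed more than 30 mm from its place (distance of tape from where it was at the start of the episode above 0.03 m).
It fails at once if The stamp is pushed more than 30 mm from its place (distance of stamp from where it was at the start of the episode above 0.03 m).
It fails at once if The ruler is pushed more than 30 mm from its place (distance of ruler from where it was at the start of the episode above 0.03 m).
It also fails if it takes over 144 s, if anything falls off the work surface, if the arm or the gripper's body presses on something with over 40 N, if the wrist force passes 120 N, or if a joint passes its speed limit or range.

## Working session

There is one attempt and no reset: what is moved stays moved. The work goes in short steps, Python scripts to look and compute and a tool call to move; the robot and the scene stay as the last step left them, time stands still between calls to the robot, and variables do not carry over. Pictures are saved under pics/ and viewed, and the job is handed in when it is done.

Besides the shell and the picture viewer there is one more tool, called by a JSON object that holds its "name" and its "arguments". send_rows: Moves the arm, as the interface text tells. Its arguments: {"type":"object","properties":{"motion":{"type":"array","items":{"type":"array"}},"jaw":{"type":"number"},"squeeze":{"type":"number"}},"required":["motion"]}

```bash
ls; mkdir -p pics
python3 - <<'E'
from plant import monitor, eyes
import cv2,json
s=monitor.read_state();print(s)
for n in("scene","top"):
    im=eyes.read_camera(n);cv2.imwrite(f"pics/{n}0.png",im[:,:,::-1]);m=eyes.camera_model(n);print(n,m)
print(eyes.camera_model("wrist"))
E
```

```text
pics
{'t': 0.0, 'q': array([-1.24041612e+00,  1.31147298e-01,  1.48924538e+00, -1.63308951e-05,
        1.52302417e+00, -8.53863883e-02]), 'dq': array([-0.00040194, -0.00110198,  0.00132026, -0.00055146, -0.0008161 ,
        0.00090892]), 'joint_torque': array([-5.46946903e-04, -5.59851873e+01, -4.91753948e+01,  7.65975472e-02,
        3.53364414e-02, -1.20861901e-04]), 'tool_pos': array([ 0.24217309, -0.54833792,  0.21761436]), 'orientation': array([-3.07218420e+00, -6.48018858e-01,  3.75344332e-04]), 'force': array([0.13362588, 0.26197849, 0.0868547 ]), 'wrist_torque': array([ 0.0107281 ,  0.00741444, -0.02432621]), 'opening': 0.0928354152149755}
scene {'mtx': array([[445.41094528,   0.        , 258.4216037 ],
       [  0.        , 445.41094528, 189.18789161],
       [  0.        ,   0.        ,   1.        ]]), 'k1': 0.028963938984270167, 'cam_to_world': array([[-0.65408239,  0.5202083 , -0.54914438,  1.31638401],
       [ 0.756422  ,  0.44847276, -0.47612808,  0.64790849],
       [-0.00140948, -0.72681188, -0.68683513,  1.08794747],
       [ 0.        ,  0.        ,  0.        , 
[... 409 characters left out ...]
626705e-04, -2.09342826e-01, -9.77842271e-01,
         1.01594459e+00],
       [ 0.00000000e+00,  0.00000000e+00,  0.00000000e+00,
         1.00000000e+00]])}
{'mtx': array([[343.64630181,   0.        , 250.95093915],
       [  0.        , 343.64630181, 190.9019532 ],
       [  0.        ,   0.        ,   1.        ]]), 'k1': 0.027048479368822733, 'mount': array([[-5.30277100e-04, -9.56850021e-01, -2.90581756e-01,
         8.07867484e-02],
       [ 9.99999661e-01, -3.24373624e-04, -7.56757804e-04,
         4.11650334e-04],
       [ 6.29846663e-04, -2.90582058e-01,  9.56849868e-01,
        -1.66232748e-01],
       [ 0.00000000e+00,  0.00000000e+00,  0.00000000e+00,
         1.00000000e+00]])}
```

View pics/top0.png

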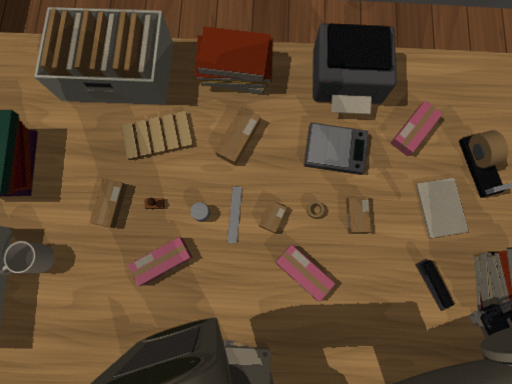

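View pics/scene0.png

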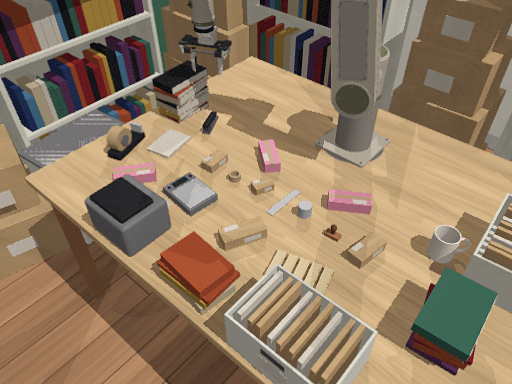

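The top view shows brown cartons at (240,137), (110,202), (359,214) and (273,217). Three pink look-alikes sit at (160,261), (306,272) and (417,128). The slatted board is at (158,135), the weight at (200,211), the stamp at (155,203), the ruler at (235,214), the tape roll at (317,210) and the scale at (337,147). The mug, the big tape dispenser and the notepad are not involved. I'll take close crops next.

Run:
```python
import cv2,numpy as np
im=cv2.imread("pics/top0.png")
def crop(x0,y0,x1,y1,k,f):
    c=cv2.resize(im[y0:y1,x0:x1],None,fx=k,fy=k,interpolation=cv2.INTER_CUBIC)
    for x in range((x0+9)//10*10,x1,10):
        cv2.line(c,((x-x0)*k,0),((x-x0)*k,6),(255,255,255),1)
        if x%20==0: cv2.putText(c,str(x),((x-x0)*k,16),0,.35,(255,255,255),1)
    for y in range((y0+9)//10*10,y1,10):
        cv2.line(c,(0,(y-y0)*k),(6,(y-y0)*k),(255,255,255),1)
        if y%20==0: cv2.putText(c,str(y),(8,(y-y0)*k),0,.35,(255,255,255),1)
    cv2.imwrite(f,c)
crop(85,100,275,240,4,"pics/c1.png")
crop(205,95,385,240,4,"pics/c2.png")
```

```text
(no output)
```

View pics/c1.png

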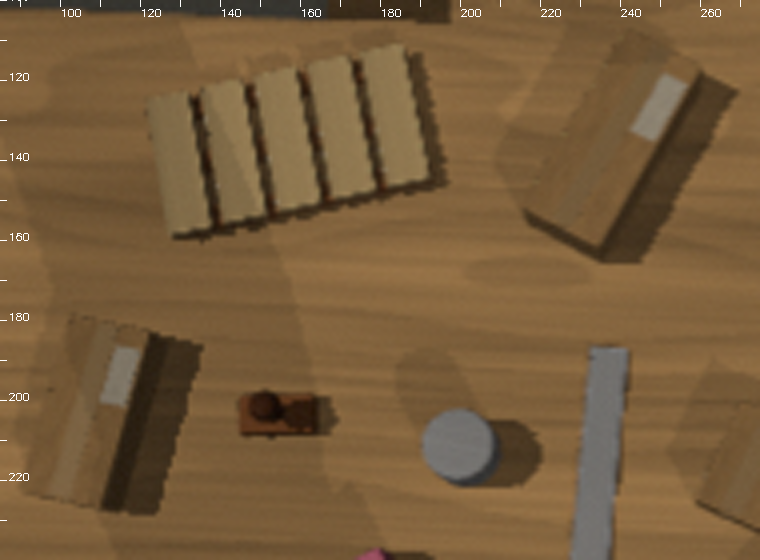

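View pics/c2.png

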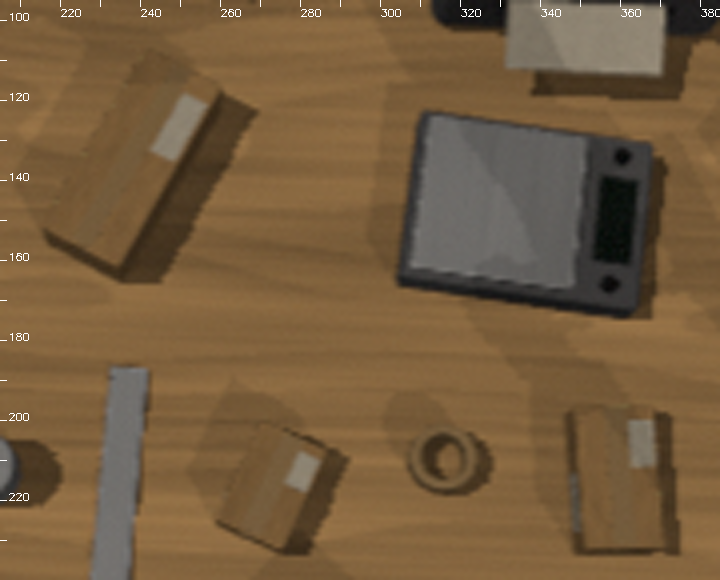

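A, B, C and D are clear by size: A (240,137), B (110,202), C (359,214), D (273,217), all brown. Next I compute positions.

```bash
cat > h.py <<'E'
import numpy as np,cv2
from scipy.spatial.transform import Rotation as R
from scipy.optimize import least_squares
def ray(px,m,T):
    d=cv2.undistortPoints(np.array(px,float).reshape(-1,1,2),m["mtx"],np.array([m["k1"],0,0,0]))[:,0]
    d=np.c_[d,np.ones(len(d))]@T[:3,:3].T
    return T[:3,3],d
def toz(px,z,m,T):
    o,d=ray(px,m,T); z=np.broadcast_to(z,len(d)); s=(z-o[2])/d[:,2]; return (o+d*s[:,None])[:,:2]
def proj(P,m,T):
    Ti=np.linalg.inv(T); return cv2.projectPoints(np.array(P,float).reshape(-1,3),cv2.Rodrigues(Ti[:3,:3])[0],Ti[:3,3],m["mtx"],np.array([m["k1"],0,0,0]))[0][:,0]
def tool(s):
    T=np.eye(4);T[:3,:3]=R.from_rotvec(s["orientation"]).as_matrix();T[:3,3]=s["tool_pos"];return T
def fitrect(px,z,L,W,m,T):
    """px: corners of a LxW rectangle at height z, in order; first edge along length"""
    p=toz(px,z,m,T);c=p.mean(0);v=(p[1]-p[0])+(p[2]-p[3]);a=np.arctan2(v[1],v[0])
    l=(np.linalg.norm(p[1]-p[0])+np.linalg.norm(p[2]-p[3]))/2;w=(np.linalg.norm(p[2]-p[1])+np.linalg.norm(p[3]-p[0]))/2
    return c,np.degrees(a),l,w
E
python3 - <<'E'
from h import *
from plant import eyes
m=eyes.camera_model("top");T=m["cam_to_world"]
def c1(p):return np.array(p)/4+[85,100]-.375
def c2(p):return np.array(p)/4+[205,95]-.375
print("A",fitrect(c2([(45,230),(152,50),(221,92),(121,268)]),.042,0,0,m,T))
print("B",fitrect(c1([(25,492),(70,318),(150,335),(100,508)]),.038,0,0,m,T))
print("C",fitrect(c2([(577,550),(570,412),(656,408),(663,550)]),.034,0,0,m,T))
print("D",fitrect(c2([(218,520),(266,426),(330,452),(284,546)]),.030,0,0,m,T))
print("bd",fitrect(c1([(172,236),(440,180),(405,46),(148,100)]),.018,0,0,m,T))
print("W",toz(c1([(459,445)]),.044,m,T))
print("st,rul,tape",toz(c1([(280,414)]),.01,m,T),toz([(235,214),(317,210)],.0,m,T))
print("crate/books/box front bottom",toz([(60,99),(167,103),(200,82),(268,90),(317,100)],0,m,T))
ms=eyes.camera_model("scene");Ts=ms["cam_to_world"]
print("scene crate bottom corners",toz([(228,325),(268,289)],0,ms,Ts))
E
python3 - <<'E'
import cv2
im=cv2.imread("pics/scene0.png")
cv2.imwrite("pics/s1.png",cv2.resize(im[220:384,150:400],None,fx=3,fy=3,interpolation=2))
im=cv2.imread("pics/top0.png")
cv2.imwrite("pics/s2.png",cv2.resize(im[0:170,30:290],None,fx=3,fy=3,interpolation=2))
E
```

```text
A (array([ 0.6448364 , -0.00191469]), np.float64(-25.883743273804075), np.float64(0.14135788653922704), np.float64(0.05592512249634642))
B (array([0.44693038, 0.32807685]), np.float64(-8.268179573489011), np.float64(0.11512018685183961), np.float64(0.05221976054727527))
C (array([ 0.44569289, -0.32072471]), np.float64(2.299106248610521), np.float64(0.0902578058532432), np.float64(0.0553361916829907))
D (array([ 0.43266736, -0.10233101]), np.float64(-24.26984477725792), np.float64(0.06792447982068861), np.float64(0.04478653856104218))
bd (array([0.64327378, 0.219913  ]), np.float64(-75.0213878796829), np.float64(0.1812376705651066), np.float64(0.10017071476633477))
W [[0.43565294 0.0857773 ]]
st,rul,tape [[0.45579431 0.21088306]] [[ 0.43777233 -0.00203067]
 [ 0.45796947 -0.21862392]]
crate/books/box front bottom [[ 0.7442891   0.51442647]
 [ 0.74418087  0.20761705]
 [ 0.8124109   0.11941171]
 [ 0.79604823 -0.07556398]
 [ 0.77173137 -0.21502888]]
scene crate bottom corners [[0.90118632 0.17894108]
 [0.74418732 0.18745567]]
```

View pics/s1.png

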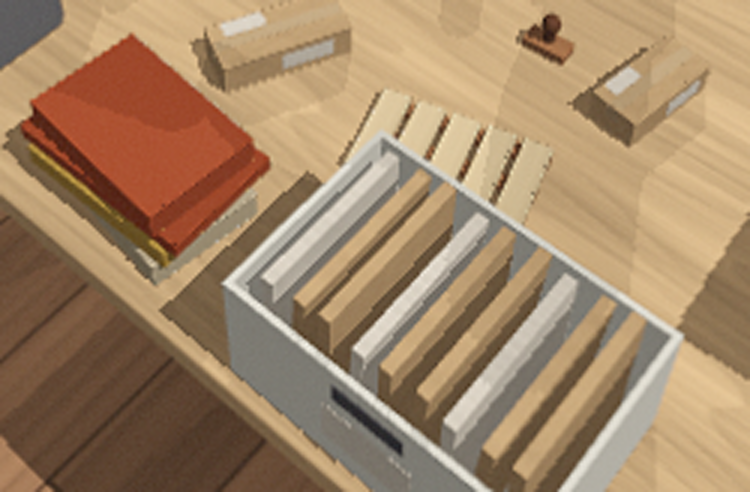

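View pics/s2.png

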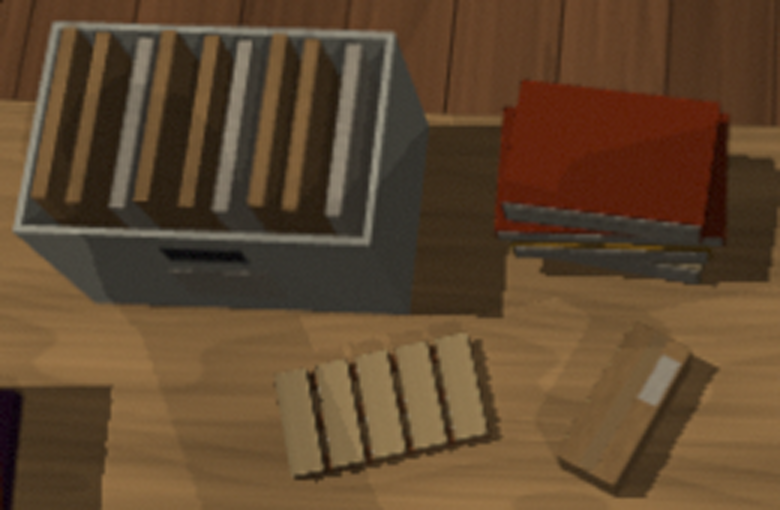

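Run:
```python
from h import *
from plant import eyes
m=eyes.camera_model("top");T=m["cam_to_world"]
ms=eyes.camera_model("scene");Ts=ms["cam_to_world"]
def tri(a,b):
    o1,d1=ray([a],m,T);o2,d2=ray([b],ms,Ts)
    A=np.c_[d1[0],-d2[0]];s=np.linalg.lstsq(A,o2-o1,rcond=None)[0]
    p=o1+s[0]*d1[0];q=o2+s[1]*d2[0];return (p+q)/2,np.linalg.norm(p-q)
print("FR top",tri((370/3+30,243/3),(382/3+150,133/3+220)))
print("FL top",tri((17/3+30,230/3),(680/3+150,338/3+220)))
print("bottom FR",toz([(410/3+30,313/3)],0,m,T))
for z in(0,.05,.1,.12,.14):print(z,proj([(.744,.195,z)],m,T),proj([(.744,.195,z)],ms,Ts))
# board via scene corners
print(toz([(343/3+150,162/3+220),(383/3+150,92/3+220),(551/3+150,150/3+220)],.018,ms,Ts))
print(toz(np.array([(172,236),(440,180),(405,46),(148,100)])/4+[85,100]-.375,.018,m,T))
```

```text
FR top (array([0.74111648, 0.21224404, 0.13438113]), np.float64(0.0038423209515088645))
FL top (array([0.74216856, 0.50965746, 0.13479225]), np.float64(0.0024578382776162286))
bottom FR [[0.74011406 0.20817194]]
0 [[171.43959696 103.23144915]] [[270.06257434 290.42514888]]
0.05 [[167.40474839  95.46463672]] [[270.35552881 280.15325356]]
0.1 [[162.97829879  86.94139711]] [[270.66535555 269.30659207]]
0.12 [[161.0851551   83.29526026]] [[270.79434817 264.79581018]]
0.14 [[159.11567097  79.50155707]] [[270.92639049 260.18148071]]
[[0.72135173 0.15411634]
 [0.62910319 0.12921416]
 [0.57769925 0.29852149]]
[[0.57198613 0.29353936]
 [0.61895436 0.11645934]
 [0.7144355  0.14828743]
 [0.66771913 0.32136587]]
```

```bash
cat >> h.py <<'E'
def plan(x,y,z,jawdeg=None,s=None):
    """print tool-frame shift and twist for TCP to x,y,z with tool y axis along jawdeg (mod 180)"""
    from plant import monitor
    s=s or monitor.read_state();T=tool(s)
    d=T[:3,:3].T@(np.array([x,y,z])-T[:3,3])
    cur=np.degrees(np.arctan2(T[1,1],T[0,1]))
    out=""
    if jawdeg is not None:
        dw=(jawdeg-cur+90)%180-90   # world ccw turn; tool z down -> twist=-dw
        q1n=np.degrees(np.arctan2(y,x))
        for o in(dw,dw-180,dw+180):
            out+=f" twist {-o:.1f} (tool y->{(cur+o):.1f})"
    tilt=np.degrees(np.arccos(-T[2,2]))
    print("pos",T[:3,3].round(4),"jaw",round(cur,2),"q6",np.degrees(s["q"][5]).round(1),"q1",np.degrees(s["q"][0]).round(1),"tilt",tilt.round(2),"shift mm",(d*1000).round(1),out,"F",np.round(s["force"],1),"open",round(s["opening"],4),"t",round(s["t"],2))
def wrist(name):
    from plant import monitor,eyes
    s=monitor.read_state();im=eyes.read_camera("wrist");m=eyes.camera_model("wrist")
    T=tool(s)@m["mount"];cv2.imwrite(name,cv2.cvtColor(im,cv2.COLOR_RGB2BGR))
    np.savez(name+".npz",T=T,mtx=m["mtx"],k1=m["k1"]);return im,m,T
def load(name):
    z=np.load(name+".npz");return cv2.imread(name),dict(mtx=z["mtx"],k1=float(z["k1"])),z["T"]
E
python3 - <<'E'
from h import *
plan(.645,-.002,.22,64)
E
```

```text
pos [ 0.2422 -0.5484  0.2177] jaw -66.18 q6 -4.9 q1 -71.1 tilt 0.09 shift mm [ 589.2 -337.2   -1.7]  twist 49.8 (tool y->-116.0) twist 229.8 (tool y->-296.0) twist -130.2 (tool y->64.0) F [ 0.1 -0.5 -0.1] open 0.0931 t 0.1
```

{"name": "send_rows", "arguments": {"motion": [[[589,-337,-30],-130]]}}

```text
t: 0.22
tool_pos: [0.2776, -0.4997, 0.22]
orientation: [-2.999, -0.931, 0.002]
force: [1.9, 0.5, -0.0]
opening: 0.093
```

```bash
python3 -c "
from h import *
plan(.645,-.002,.25,64)"
```

```text
pos [ 0.2776 -0.4997  0.22  ] jaw -55.51 q6 -10.5 q1 -66.1 tilt 0.1 shift mm [ 584.6 -202.2  -29.9]  twist 60.5 (tool y->-116.0) twist 240.5 (tool y->-296.0) twist -119.5 (tool y->64.0) F [ 1.9  0.5 -0. ] open 0.093 t 0.23
```

{"name": "send_rows", "arguments": {"motion": [[[585,-202,-30],-119.5],[[585,-202,-30],-119.5],[[585,-202,-30],-119.5],[[585,-202,-30],-119.5],[[585,-202,-30],-119.5],[[585,-202,-30],-119.5],[[585,-202,-30],-119.5],[[585,-202,-30],-119.5],[[585,-202,-30],-119.5],[[585,-202,-30],-119.5],[[585,-202,-30],-119.5],[[585,-202,-30],-119.5]]}}

```text
t: 1.72
tool_pos: [0.7245, 0.1062, 0.2572]
orientation: [-0.7, -3.062, 0.001]
force: [0.6, 0.2, -0.2]
opening: 0.0933
```

```bash
python3 -c "
from h import *
plan(.645,-.002,.25,64)
wrist('pics/wA.png')
plan(.645,-.002,.25,64)"
```

```text
pos [0.7245 0.1062 0.2572] jaw 64.25 q6 -59.9 q1 4.3 tilt 0.04 shift mm [  24.6 -132.     7.2]  twist 0.3 (tool y->64.0) twist 180.3 (tool y->-116.0) twist -179.7 (tool y->244.0) F [ 0.6  0.2 -0.2] open 0.0933 t 1.73
pos [0.7265 0.1134 0.2537] jaw 64.47 q6 -59.7 q1 4.8 tilt 0.24 shift mm [  23.8 -139.3    3.6]  twist 0.5 (tool y->64.0) twist 180.5 (tool y->-116.0) twist -179.5 (tool y->244.0) F [-0.9  2.7 -1.6] open 0.093 t 1.77
```

View pics/wA.png

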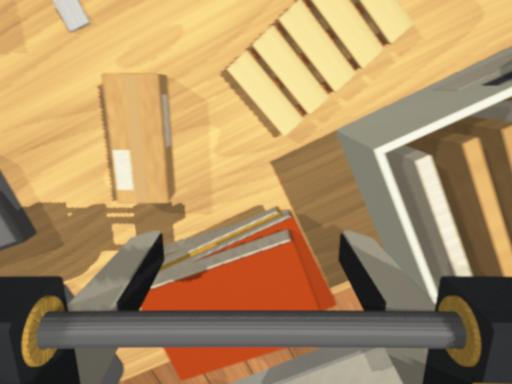

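{"name": "send_rows", "arguments": {"motion": [[[0,0,0],0],[[0,0,0],0]]}}

```text
t: 2.02
tool_pos: [0.7234, 0.1037, 0.2574]
orientation: [-0.706, -3.061, 0.001]
force: [0.6, -0.0, 0.6]
opening: 0.0929
```

```bash
python3 -c "
from h import *
plan(.645,-.002,.25,64)"
```

```text
pos [0.7234 0.1037 0.2574] jaw 64.02 q6 -59.9 q1 4.1 tilt 0.05 shift mm [  24.2 -129.3    7.5]  twist 0.0 (tool y->64.0) twist 180.0 (tool y->-116.0) twist -180.0 (tool y->244.0) F [ 0.6 -0.   0.6] open 0.0929 t 2.02
```

{"name": "send_rows", "arguments": {"motion": [[[24,-129,7],0],[[24,-129,7],0],[[24,-129,7],0],[[24,-129,7],0],[[24,-129,7],0]]}}

```text
t: 2.65
tool_pos: [0.5359, -0.149, 0.2421]
orientation: [0.708, 3.058, -0.001]
force: [0.0, -1.1, 0.9]
opening: 0.0929
```

```bash
python3 -c "
from h import *
plan(.645,-.002,.25,64)
wrist('pics/wA.png')"
```

```text
pos [ 0.5359 -0.149   0.2421] jaw 63.95 q6 -84.8 q1 -20.8 tilt 0.14 shift mm [-33.5 180.   -7.9]  twist -0.1 (tool y->64.0) twist 179.9 (tool y->-116.0) twist -180.1 (tool y->244.0) F [ 0.  -1.1  0.9] open 0.0929 t 2.65
```

View pics/wA.png

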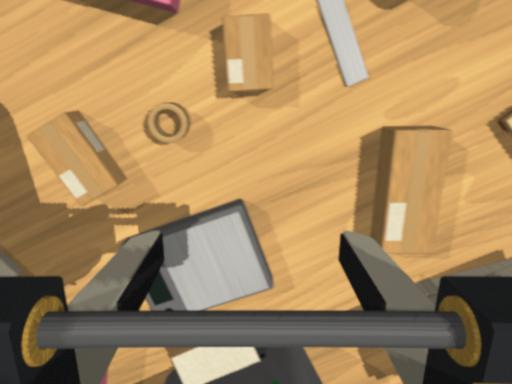

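```bash
python3 -c "
from h import *
from plant import monitor,eyes
for i in range(6):
  plan(.645,-.002,.25,64); eyes.read_camera('top')
print(monitor.read_state()['dq'])"
```

```text
pos [ 0.532  -0.1547  0.2414] jaw 63.73 q6 -85.1 q1 -21.3 tilt 0.25 shift mm [-33.8 186.9  -9.4]  twist -0.3 (tool y->64.0) twist 179.7 (tool y->-116.0) twist -180.3 (tool y->244.0) F [ 1.7 -4.7 -0.2] open 0.093 t 2.7
pos [ 0.5341 -0.1521  0.2417] jaw 63.63 q6 -84.7 q1 -21.1 tilt 0.14 shift mm [-32.7 183.7  -8.7]  twist -0.4 (tool y->64.0) twist 179.6 (tool y->-116.0) twist -180.4 (tool y->244.0) F [ 0.5 -0.2 -0.5] open 0.0932 t 2.75
pos [ 0.5358 -0.1499  0.242 ] jaw 63.69 q6 -84.6 q1 -20.9 tilt 0.1 shift mm [-32.3 181.   -8. ]  twist -0.3 (tool y->64.0) twist 179.7 (tool y->-116.0) twist -180.3 (tool y->244.0) F [1.1 0.4 0.1] open 0.093 t 2.8
pos [ 0.5371 -0.1484  0.2422] jaw 63.8 q6 -84.5 q1 -20.7 tilt 0.12 shift mm [-32.2 179.   -7.7]  twist -0.2 (tool y->64.0) twist 179.8 (tool y->-116.0) twist -180.2 (tool y->244.0) F [ 0.3 -0.2  0.4] open 0.0929 t 2.85
pos [ 0.5379 -0.1473  0.2421] jaw 63.92 q6 -84.5 q1 -20.6 tilt 0.12 shift mm [-32.3 177.6  -7.7]  twist -0.1 (tool y->64.0) twist 179.9 (tool y->-116.0) twist -180.1 (tool y->244.0) F [ 0.4 -0.1  0.7] open 0.0929 t 2.9
pos [ 0.5384 -0.1465  0.2419] jaw 64.01 q6 -84.5 q1 -20.5 tilt 0.1 shift mm [-32.5 176.6  -7.9]  twist 0.0 (tool y->64.0) twist 180.0 (tool y->-116.0) twist -180.0 (tool y->244.0) F [0.  0.7 0.1] open 0.0931 t 2.95
[ 0.01744468  0.01539908 -0.00785751 -0.00048298  0.00209619 -0.00177537]
```

The shifts are in metres and I had entered millimetres, so each move ran at the per-row limit. Nothing was touched. I'll use metres from here.

```bash
sed -i 's/"shift mm",(d\*1000).round(1)/"shift m",d.round(4)/' h.py; python3 -c "
from h import *
plan(.645,-.002,.25,64)"
```

```text
pos [ 0.5387 -0.146   0.2417] jaw 64.08 q6 -84.5 q1 -20.4 tilt 0.07 shift m [-0.0327  0.176  -0.0082]  twist 0.1 (tool y->64.0) twist 180.1 (tool y->-116.0) twist -179.9 (tool y->244.0) F [ 0.4 -0.5  0. ] open 0.0929 t 3.0
```

{"name": "send_rows", "arguments": {"motion": [[[-0.033,0.176,-0.008],0],[[-0.033,0.176,-0.008],0],[[-0.033,0.176,-0.008],0],[[-0.033,0.176,-0.008],0],[[-0.033,0.176,-0.008],0],[[-0.033,0.176,-0.008],0]]}}

```text
t: 3.75
tool_pos: [0.6446, -0.0032, 0.2491]
orientation: [-0.706, -3.061, 0.0]
force: [0.4, 0.4, -0.1]
opening: 0.0929
```

```bash
python3 -c "
from h import *
plan(.645,-.002,.25,64)
wrist('pics/wA.png')"
```

```text
pos [ 0.6446 -0.0032  0.2491] jaw 64.04 q6 -68.9 q1 -4.8 tilt 0.02 shift m [ 0.0002  0.0012 -0.0009]  twist 0.0 (tool y->64.0) twist 180.0 (tool y->-116.0) twist -180.0 (tool y->244.0) F [ 0.4  0.4 -0.1] open 0.0929 t 3.75
```

View pics/wA.png

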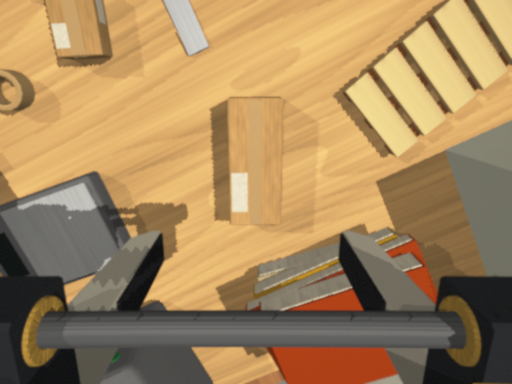

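```bash
cat >> h.py <<'E'
def zoom(src,x0,y0,x1,y1,k,f):
    im=cv2.imread(src);c=cv2.resize(im[y0:y1,x0:x1],None,fx=k,fy=k,interpolation=cv2.INTER_CUBIC)
    for x in range((x0+9)//10*10,x1,10):
        cv2.line(c,((x-x0)*k,0),((x-x0)*k,6),(0,0,255),1); cv2.putText(c,str(x),((x-x0)*k,16),0,.35,(0,0,255),1)
    for y in range((y0+9)//10*10,y1,10):
        cv2.line(c,(0,(y-y0)*k),(6,(y-y0)*k),(0,0,255),1); cv2.putText(c,str(y),(8,(y-y0)*k),0,.35,(0,0,255),1)
    cv2.imwrite(f,c)
def boxpts(x,y,a,L,W,z):
    c,s=np.cos(a),np.sin(a);return np.array([[x+c*u*L/2-s*v*W/2,y+s*u*L/2+c*v*W/2,z] for u,v in((-1,-1),(1,-1),(1,1),(-1,1))])
def fitbox(px,z,L,W,m,T):
    """least squares rectangle pose to 4 image corners ordered (any start with first edge along length)"""
    c,a,l,w=fitrect(px,z,L,W,m,T);P=toz(px,z,m,T)
    best=None
    for sgn in(1,-1):
        f=lambda p:(proj(boxpts(p[0],p[1],p[2],L,sgn*W,z),m,T)-px).ravel()
        r=least_squares(f,[c[0],c[1],np.radians(a)])
        if best is None or r.cost<best.cost:best=r
    return best.x[:2].round(4),round(np.degrees(best.x[2]),2),"rms px",np.sqrt(best.cost*2/8).round(2),"meas L,W",round(l,4),round(w,4)
E
python3 -c "
from h import *
zoom('pics/wA.png',205,80,305,240,5,'pics/z1.png')
zoom('pics/wA.png',335,0,512,165,4,'pics/z2.png')"
```

```text
(no output)
```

View pics/z1.png

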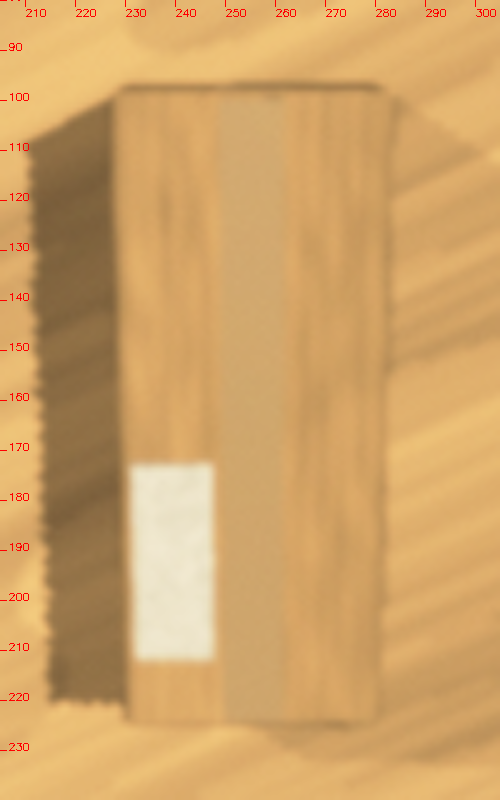

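```bash
python3 -c "
from h import *
plan(.643,.215,.25,16)"
```

```text
pos [ 0.6446 -0.0034  0.2493] jaw 64.01 q6 -68.9 q1 -4.9 tilt 0.02 shift m [ 0.0972  0.1956 -0.0008]  twist 48.0 (tool y->16.0) twist 228.0 (tool y->-164.0) twist -132.0 (tool y->196.0) F [ 0.4 -0.2 -0.4] open 0.0933 t 3.8
```

{"name": "send_rows", "arguments": {"motion": [[[0.097,0.196,-0.001],48],[[0.097,0.196,-0.001],48],[[0.097,0.196,-0.001],48],[[0.097,0.196,-0.001],48],[[0.097,0.196,-0.001],48],[[0.097,0.196,-0.001],48],[[0.097,0.196,-0.001],48]]}}

```text
t: 4.68
tool_pos: [0.6436, 0.2149, 0.2503]
orientation: [1.888, 2.511, 0.0]
force: [0.5, 0.1, -0.5]
opening: 0.0932
```

```bash
python3 -c "
from h import *
im,m,T=load('pics/wA.png')
q=np.array([(118,92),(386,92),(378,722),(128,722)])/5+[205,80]-.4
print('A',fitbox(q[[0,3,2,1]],.042,.144,.06,m,T))
plan(.643,.215,.25,16)
wrist('pics/wBd.png')
zoom('pics/wBd.png',130,40,330,190,4,'pics/z2.png')
"
```

```text
A (array([ 6.48e-01, -3.00e-04]), np.float64(-25.74), 'rms px', np.float64(1.15), 'meas L,W', np.float64(0.1421), np.float64(0.0573))
pos [0.6436 0.2149 0.2503] jaw 16.12 q6 -2.0 q1 14.1 tilt 0.02 shift m [ 0.0002 -0.0005  0.0003]  twist 0.1 (tool y->16.0) twist 180.1 (tool y->-164.0) twist -179.9 (tool y->196.0) F [ 0.5  0.1 -0.5] open 0.0932 t 4.67
```

View pics/wBd.png

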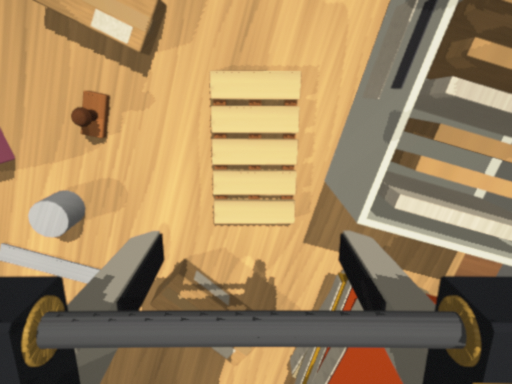

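View pics/z2.png

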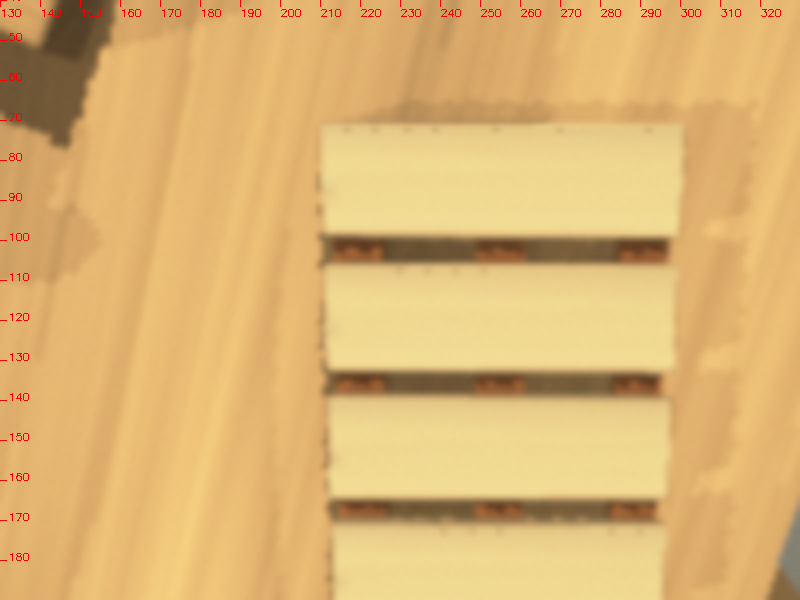

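```bash
python3 -c "
from h import *
zoom('pics/wBd.png',190,180,320,240,6,'pics/z3.png')
im,m,T=load('pics/wBd.png')
print('W top',toz([(69,209)],.044,m,T))
"
```

```text
W top [[0.45848458 0.10555608]]
```

View pics/z3.png

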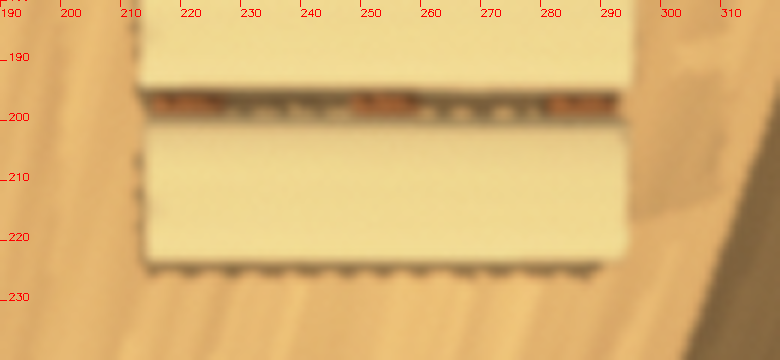

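```bash
python3 -c "
from h import *
im,m,T=load('pics/wBd.png')
q=np.array([(209.8,70.5),(300.1,70.5),(293.5,223),(214,223)])
print('bd',fitbox(q[[0,3,2,1]],.018,.18,.1,m,T))
print('crate bottom corner',toz([(326,184)],0,m,T),'top',toz([(362,222)],.134,m,T))
print('W top',toz([(75,207)],.044,m,T))
"
```

```text
bd (array([0.645 , 0.2232]), np.float64(-74.13), 'rms px', np.float64(0.46), 'meas L,W', np.float64(0.1792), np.float64(0.0988))
crate bottom corner [[0.74407079 0.20593781]] top [[0.7465258  0.20970278]]
W top [[0.46464799 0.10984324]]
```

```bash
python3 -c "
from h import *
plan(.666,-.009,.10,64.3)"
```

```text
pos [0.6436 0.2149 0.2503] jaw 16.09 q6 -2.0 q1 14.1 tilt 0.01 shift m [-0.2213 -0.0406  0.1503]  twist -48.2 (tool y->64.3) twist 131.8 (tool y->-115.7) twist -228.2 (tool y->244.3) F [1.5 0.8 0.4] open 0.0927 t 4.72
```

{"name": "send_rows", "arguments": {"motion": [[[-0.05,-0.01,0],-10],[[-0.1,-0.02,0],-20],[[-0.15,-0.03,0.03],-30],[[-0.221,-0.041,0.15],-48],[[-0.221,-0.041,0.15],-48],[[-0.221,-0.041,0.15],-48],[[-0.221,-0.041,0.15],-48],[[-0.221,-0.041,0.15],-48]]}}

```text
t: 5.72
tool_pos: [0.667, -0.0068, 0.1032]
orientation: [0.704, 3.057, 0.002]
force: [0.0, -0.7, -0.0]
opening: 0.0926
```

```bash
python3 -c "
from h import *
plan(.666,-.009,.018,64.3)
wrist('pics/wA2.png')"
```

```text
pos [ 0.667  -0.0068  0.1032] jaw 64.05 q6 -69.1 q1 -5.0 tilt 0.25 shift m [ 0.0003 -0.0026  0.0852]  twist -0.2 (tool y->64.3) twist 179.8 (tool y->-115.7) twist -180.2 (tool y->244.3) F [ 0.  -0.7 -0. ] open 0.0926 t 5.72
```

View pics/wA2.png

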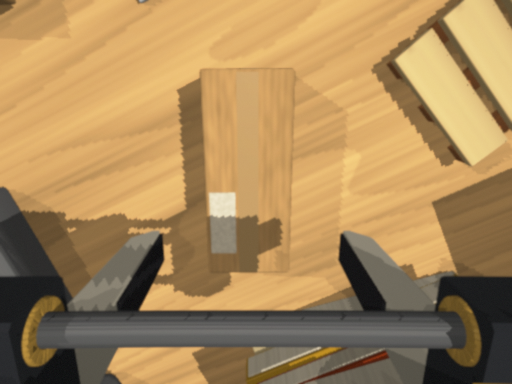

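The carton sits between the open fingers: its centreline is at column 249 and the finger midline at about 252. I'll descend and grip.

{"name": "send_rows", "arguments": {"motion": [[[0,-0.001,0.04],0],[[0,-0.001,0.085],0],[[0,-0.001,0.085],0],[[0,-0.001,0.085],0]]}}

```text
t: 6.28
tool_pos: [0.6665, -0.008, 0.0179]
orientation: [0.703, 3.059, 0.001]
force: [0.2, -0.8, 0.2]
opening: 0.0929
```

{"name": "send_rows", "arguments": {"motion": [[[0,0,0],0],[[0,0,0],0],[[0,0,0],0],[[0,0,0],0],[[0,0,0],0],[[0,0,0],0]], "jaw": 0.04, "squeeze": 40}}

```text
t: 7.02
tool_pos: [0.665, -0.0085, 0.0155]
orientation: [0.705, 3.061, 0.0]
force: [-1.0, 0.8, 4.5]
opening: 0.0598
```

```bash
python3 -c "
from h import *
plan(.666,-.009,.15,64.3)"
```

```text
pos [ 0.665  -0.0085  0.0155] jaw 64.06 q6 -69.2 q1 -5.2 tilt 0.03 shift m [-1.200e-03  1.000e-04 -1.345e-01]  twist -0.2 (tool y->64.3) twist 179.8 (tool y->-115.7) twist -180.2 (tool y->244.3) F [-1.   0.8  4.5] open 0.0598 t 7.03
```

{"name": "send_rows", "arguments": {"motion": [[[0,0,-0.03],0],[[0,0,-0.08],0],[[0,0,-0.135],0],[[0,0,-0.135],0],[[0,0,-0.135],0]]}}

```text
t: 7.65
tool_pos: [0.6638, -0.0085, 0.1483]
orientation: [-0.704, -3.059, 0.001]
force: [-0.4, -0.6, -3.8]
opening: 0.0597
```

```bash
python3 -c "
from h import *
plan(.641,.2025,.15,14)"
```

```text
pos [ 0.6638 -0.0085  0.1483] jaw 64.07 q6 -69.2 q1 -5.2 tilt 0.13 shift m [ 0.1128  0.1798 -0.0016]  twist 50.1 (tool y->14.0) twist 230.1 (tool y->-166.0) twist -129.9 (tool y->194.0) F [-0.4 -0.6 -3.8] open 0.0597 t 7.65
```

{"name": "send_rows", "arguments": {"motion": [[[0.025,0.04,0],10],[[0.05,0.08,0],20],[[0.075,0.12,0],30],[[0.1,0.16,0],40],[[0.113,0.18,0],50],[[0.113,0.18,0],50],[[0.113,0.18,0],50],[[0.113,0.18,0],50]]}}

```text
t: 8.65
tool_pos: [0.6415, 0.2014, 0.1489]
orientation: [-1.932, -2.476, 0.002]
force: [-0.6, 0.2, -3.8]
opening: 0.0598
```

```bash
python3 -c "
from h import *
plan(.641,.2025,.06,14)
wrist('pics/wA3.png')"
```

```text
pos [0.6415 0.2014 0.1489] jaw 14.08 q6 -1.0 q1 13.1 tilt 0.1 shift m [ 0.0012 -0.0001  0.0889]  twist 0.1 (tool y->14.0) twist 180.1 (tool y->-166.0) twist -179.9 (tool y->194.0) F [-0.6  0.2 -3.8] open 0.0598 t 8.65
```

View pics/wA3.png

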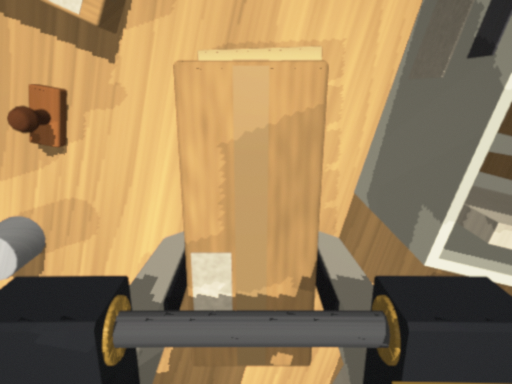

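{"name": "send_rows", "arguments": {"motion": [[[0.001,0,0.03],0],[[0.001,0,0.06],0],[[0.001,0,0.089],0],[[0.001,0,0.089],0],[[0.001,0,0.089],0]]}}

```text
t: 9.32
tool_pos: [0.6425, 0.2034, 0.0624]
orientation: [1.932, 2.476, 0.002]
force: [0.4, -0.5, -2.8]
opening: 0.0594
```

```bash
python3 -c "
from h import *
plan(.641,.2025,.0345,14)
from plant import eyes
im=eyes.read_camera('scene');cv2.imwrite('pics/sc1.png',cv2.resize(im[180:340,180:380,::-1],None,fx=4,fy=4))"
```

```text
pos [0.6425 0.2034 0.0624] jaw 14.05 q6 -0.8 q1 13.2 tilt 0.08 shift m [-0.0005 -0.0017  0.0279]  twist 0.1 (tool y->14.0) twist 180.1 (tool y->-166.0) twist -179.9 (tool y->194.0) F [ 0.4 -0.5 -2.8] open 0.0594 t 9.32
```

View pics/sc1.png

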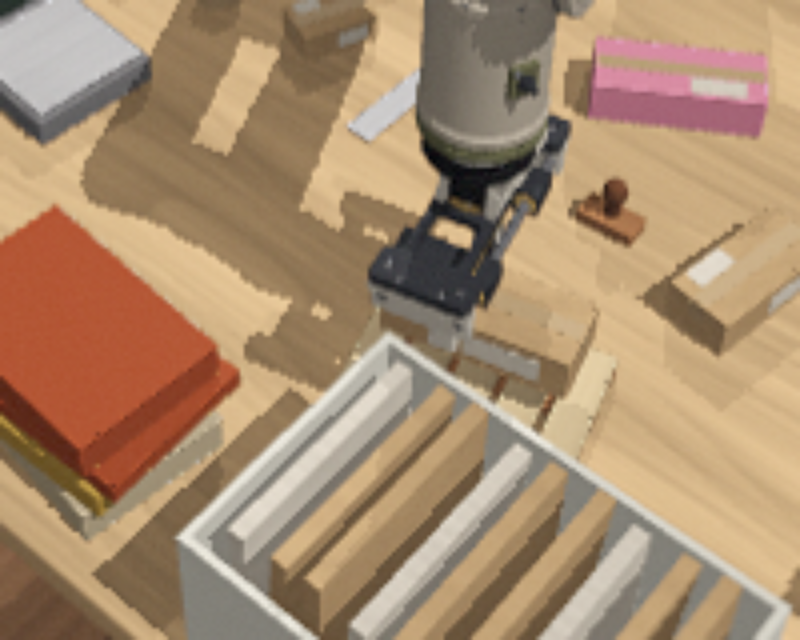

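{"name": "send_rows", "arguments": {"motion": [[[-0.001,-0.002,0.015],0],[[-0.001,-0.002,0.026],0],[[-0.001,-0.002,0.027],0],[[-0.001,-0.002,0.028],0],[[-0.001,-0.002,0.028],0],[[-0.001,-0.002,0.028],0]]}}

```text
t: 10.12
tool_pos: [0.6399, 0.2023, 0.0331]
orientation: [-1.933, -2.477, 0.0]
force: [-0.4, 0.0, -1.2]
opening: 0.0594
```

```bash
python3 -c "
from h import *
plan(.641,.2025,.0335,14)"
```

```text
pos [0.6399 0.2023 0.0331] jaw 14.07 q6 -0.9 q1 13.2 tilt 0.0 shift m [-0.0001  0.0011 -0.0004]  twist 0.1 (tool y->14.0) twist 180.1 (tool y->-166.0) twist -179.9 (tool y->194.0) F [-0.4  0.  -1.2] open 0.0594 t 10.12
```

{"name": "send_rows", "arguments": {"motion": [[[0,0,0.001],0],[[0,0,0.001],0]]}}

```text
t: 10.38
tool_pos: [0.64, 0.2023, 0.0331]
orientation: [1.932, 2.477, 0.0]
force: [-5.3, -1.0, 5.5]
opening: 0.0594
```

{"name": "send_rows", "arguments": {"motion": [[[0,0,0],0],[[0,0,0],0],[[0,0,0],0],[[0,0,0],0],[[0,0,-0.02],0],[[0,0,-0.06],0],[[0,0,-0.12],0],[[0,0,-0.18],0],[[0,0,-0.22],0],[[0,0,-0.22],0],[[0,0,-0.22],0]], "jaw": 0.085}}

```text
t: 11.75
tool_pos: [0.6398, 0.2022, 0.2525]
orientation: [1.933, 2.476, 0.001]
force: [0.3, 1.2, -1.2]
opening: 0.0852
```

```bash
python3 -c "
from h import *
plan(.447,.328,.25,82)
wrist('pics/wA4.png')
zoom('pics/wA4.png',190,60,320,250,4,'pics/z4.png')"
```

```text
pos [0.6398 0.2022 0.2525] jaw 14.07 q6 -0.9 q1 13.2 tilt 0.03 shift m [ 0.1689 -0.1565  0.0024]  twist -67.9 (tool y->82.0) twist 112.1 (tool y->-98.0) twist -247.9 (tool y->262.0) F [ 0.3  1.2 -1.2] open 0.0852 t 11.75
```

View pics/z4.png

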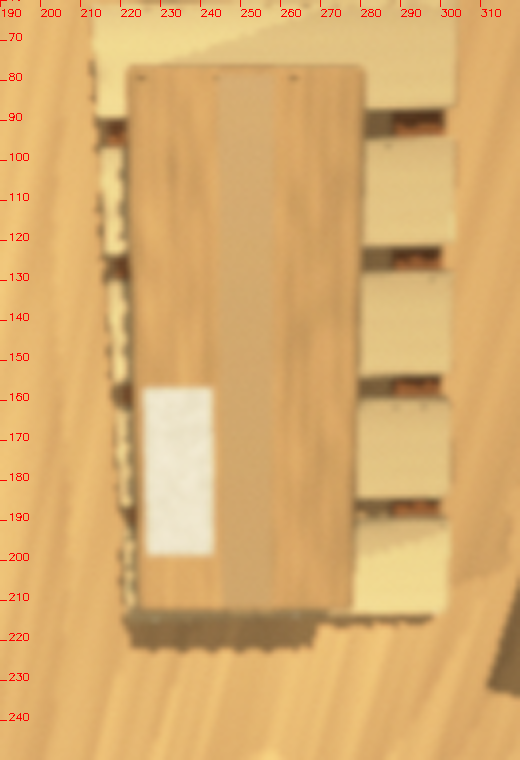

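```bash
python3 -c "
from h import *
im,m,T=load('pics/wA4.png')
q=np.array([(221.2,76),(280.8,76),(277.6,212),(224,212)])
print('A',fitbox(q[[0,3,2,1]],.060,.144,.06,m,T))
zoom('pics/wA4.png',190,20,330,240,3,'pics/z5.png')"
```

```text
A (array([0.6349, 0.2205]), np.float64(-76.04), 'rms px', np.float64(0.44), 'meas L,W', np.float64(0.1431), np.float64(0.0592))
```

View pics/z5.png

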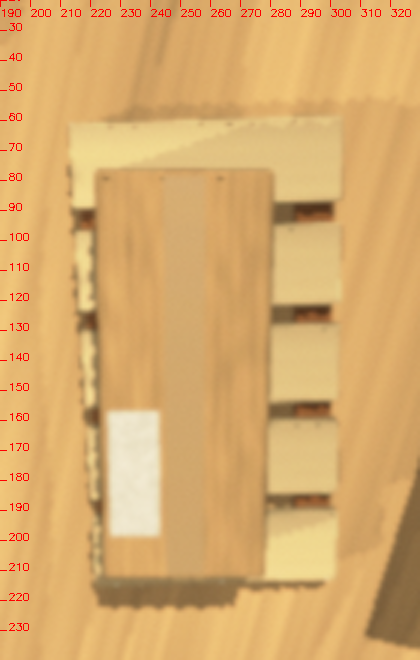

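```bash
python3 -c "
from h import *
im,m,T=load('pics/wA4.png')
p=toz([(212.6,61),(303.3,59),(298,213)],.018,m,T);print(p,(p[0]+p[2])/2,np.linalg.norm(p[0]-p[1]),np.linalg.norm(p[1]-p[2]))
"
```

```text
[[0.57307025 0.29593227]
 [0.66831926 0.32179426]
 [0.71309337 0.14898138]] [0.64308181 0.22245682] 0.09869760203696158 0.17851893825256496
```

{"name": "send_rows", "arguments": {"motion": [[[0.169,-0.156,0.002],-68],[[0.169,-0.156,0.002],-68],[[0.169,-0.156,0.002],-68],[[0.169,-0.156,0.002],-68],[[0.169,-0.156,0.002],-68],[[0.169,-0.156,0.002],-68],[[0.169,-0.156,0.002],-68],[[0.169,-0.156,0.002],-68],[[0.169,-0.156,0.002],-68]]}}

```text
t: 12.92
tool_pos: [0.4471, 0.328, 0.249]
orientation: [-0.22, -3.132, 0.002]
force: [-0.3, -0.7, -0.0]
opening: 0.0851
```

```bash
python3 -c "
from h import *
plan(.447,.328,.25,82)
wrist('pics/wB.png')
zoom('pics/wB.png',190,60,320,250,4,'pics/z6.png')"
```

```text
pos [0.4471 0.328  0.249 ] jaw 81.97 q6 -51.0 q1 31.0 tilt 0.1 shift m [ 0.0001  0.     -0.001 ]  twist -0.0 (tool y->82.0) twist 180.0 (tool y->-98.0) twist -180.0 (tool y->262.0) F [-0.3 -0.7 -0. ] open 0.0851 t 12.93
```

View pics/wB.png

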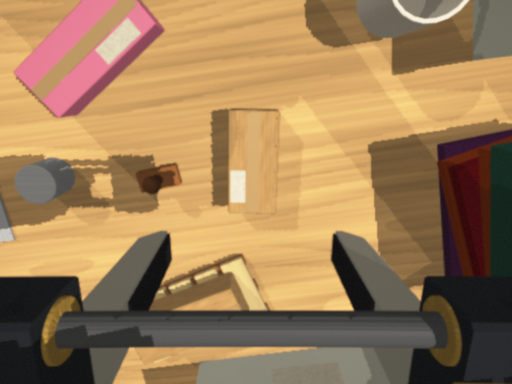

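View pics/z6.png

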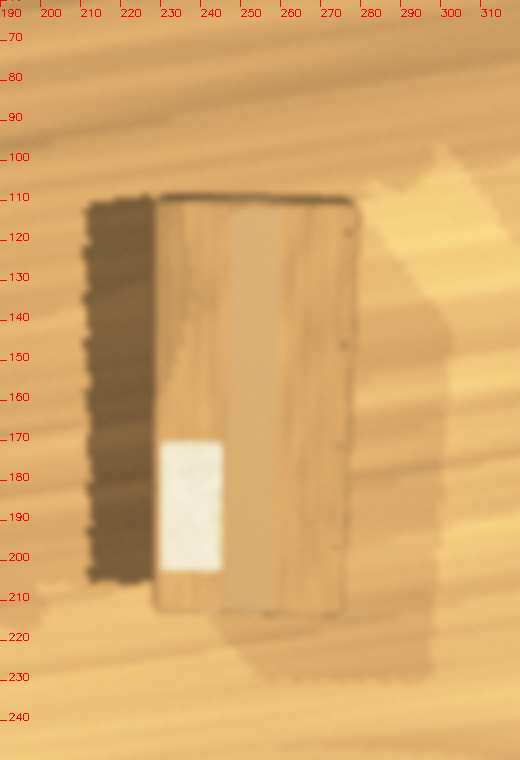

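```bash
python3 -c "
from h import *
im,m,T=load('pics/wB.png')
q=np.array([(228.7,110),(277.8,111),(275.3,213),(228.2,212.3)])
print('B',fitbox(q[[0,3,2,1]],.038,.118,.056,m,T))
print('W approx',toz([(34,182)],.044,m,T))
plan(.449,.329,.1,82)
"
```

```text
B (array([0.4486, 0.3288]), np.float64(-8.86), 'rms px', np.float64(0.97), 'meas L,W', np.float64(0.1164), np.float64(0.0538))
W approx [[0.43386412 0.08625002]]
pos [0.4472 0.328  0.2493] jaw 81.99 q6 -51.0 q1 31.0 tilt 0.08 shift m [-0.0018  0.0013  0.1493]  twist -0.0 (tool y->82.0) twist 180.0 (tool y->-98.0) twist -180.0 (tool y->262.0) F [0.1 1.  0.4] open 0.0846 t 12.97
```

{"name": "send_rows", "arguments": {"motion": [[[-0.002,0.001,0.06],1],[[-0.002,0.001,0.12],1],[[-0.002,0.001,0.18],1],[[-0.002,0.001,0.236],1],[[-0.002,0.001,0.236],1],[[-0.002,0.001,0.236],1],[[-0.002,0.001,0.236],1]]}}

```text
t: 13.85
tool_pos: [0.4521, 0.3304, 0.0176]
orientation: [0.245, 3.127, 0.005]
force: [0.4, 0.5, 0.3]
opening: 0.085
```

{"name": "send_rows", "arguments": {"motion": [[[0,0,0],0],[[0,0,0],0],[[0,0,0],0],[[0,0,0],0],[[0,0,0],0],[[0,0,0],0]], "jaw": 0.04, "squeeze": 40}}

```text
t: 14.6
tool_pos: [0.4497, 0.3291, 0.0143]
orientation: [0.245, 3.132, 0.0]
force: [-1.2, -0.7, 4.9]
opening: 0.0561
```

```bash
python3 -c "
from h import *
plan(.449,.329,.18,81)"
```

```text
pos [0.4497 0.3291 0.0143] jaw 81.07 q6 -50.1 q1 30.9 tilt 0.01 shift m [ 0.0007 -0.0002 -0.1657]  twist 0.1 (tool y->81.0) twist 180.1 (tool y->-99.0) twist -179.9 (tool y->261.0) F [-1.2 -0.7  4.9] open 0.0561 t 14.6
```

{"name": "send_rows", "arguments": {"motion": [[[0,0,-0.03],0],[[0,0,-0.08],0],[[0,0,-0.14],0],[[0,0,-0.186],0],[[0,0,-0.186],0],[[0,0,-0.186],0],[[0,0,-0.186],0]]}}

```text
t: 15.48
tool_pos: [0.4484, 0.3282, 0.1973]
orientation: [-0.244, -3.128, 0.004]
force: [-0.8, 0.1, -1.9]
opening: 0.0555
```

```bash
python3 -c "
from h import *
plan(.6373,.220,.2,15)"
```

```text
pos [0.4484 0.3282 0.1973] jaw 81.06 q6 -50.1 q1 30.9 tilt 0.25 shift m [-0.2034 -0.0776 -0.0032]  twist 66.1 (tool y->15.0) twist 246.1 (tool y->-165.0) twist -113.9 (tool y->195.0) F [-0.8  0.1 -1.9] open 0.0555 t 15.47
```

{"name": "send_rows", "arguments": {"motion": [[[-0.03,-0.011,0],10],[[-0.06,-0.023,0],20],[[-0.09,-0.034,0],30],[[-0.12,-0.046,0],40],[[-0.15,-0.057,0],50],[[-0.18,-0.069,0],60],[[-0.203,-0.078,0],66],[[-0.203,-0.078,0],66],[[-0.203,-0.078,0],66],[[-0.203,-0.078,0],66],[[-0.203,-0.078,0],66]]}}

```text
t: 16.85
tool_pos: [0.6375, 0.221, 0.2001]
orientation: [-1.909, -2.495, 0.0]
force: [-0.0, -0.1, -1.9]
opening: 0.0557
```

```bash
python3 -c "
from h import *
plan(.6373,.220,.076,15)
wrist('pics/wB2.png')"
```

```text
pos [0.6375 0.221  0.2001] jaw 15.14 q6 -0.4 q1 14.8 tilt 0.0 shift m [-0.0009 -0.0005  0.1241]  twist 0.1 (tool y->15.0) twist 180.1 (tool y->-165.0) twist -179.9 (tool y->195.0) F [-0.  -0.1 -1.9] open 0.0557 t 16.85
```

View pics/wB2.png

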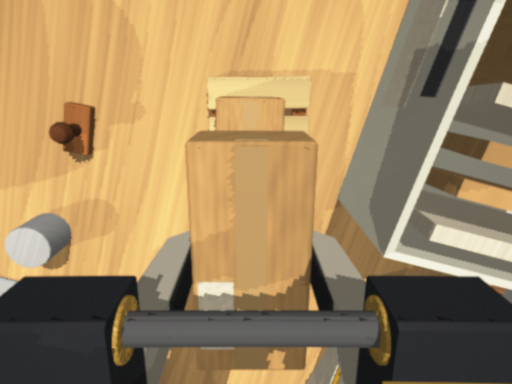

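{"name": "send_rows", "arguments": {"motion": [[[-0.001,-0.001,0.05],0],[[-0.001,-0.001,0.1],0],[[-0.001,-0.001,0.118],0],[[-0.001,-0.001,0.123],0],[[-0.001,-0.001,0.125],0],[[-0.001,-0.001,0.127],0],[[-0.001,-0.001,0.127],0],[[-0.001,-0.001,0.127],0]]}}

```text
t: 17.9
tool_pos: [0.6381, 0.2194, 0.0744]
orientation: [1.91, 2.493, 0.002]
force: [-0.3, -0.5, 2.0]
opening: 0.0557
```

```bash
python3 -c "
from h import *
plan(.6373,.220,.0743,15)"
```

```text
pos [0.6381 0.2194 0.0744] jaw 15.06 q6 -0.4 q1 14.6 tilt 0.11 shift m [ 0.0008 -0.0007  0.0001]  twist 0.1 (tool y->15.0) twist 180.1 (tool y->-165.0) twist -179.9 (tool y->195.0) F [-0.3 -0.5  2. ] open 0.0557 t 17.9
```

Contact at the expected height, so I release and retreat.

{"name": "send_rows", "arguments": {"motion": [[[0,0,0],0],[[0,0,0],0],[[0,0,0],0],[[0,0,0],0],[[0,0,-0.02],0],[[0,0,-0.06],0],[[0,0,-0.12],0],[[0,0,-0.18],0],[[0,0,-0.21],0],[[0,0,-0.21],0],[[0,0,-0.21],0]], "jaw": 0.08}}

```text
t: 19.27
tool_pos: [0.637, 0.2191, 0.2825]
orientation: [-1.911, -2.493, 0.001]
force: [0.7, -0.7, 0.0]
opening: 0.0799
```

```bash
python3 -c "
from h import *
plan(.446,-.321,.25,92.3)
wrist('pics/wB3.png')
zoom('pics/wB3.png',190,50,320,250,4,'pics/z7.png')"
```

```text
pos [0.637  0.2191 0.2825] jaw 15.07 q6 -0.4 q1 14.6 tilt 0.05 shift m [-0.4719 -0.3248  0.0327]  twist -77.2 (tool y->92.3) twist 102.8 (tool y->-87.7) twist -257.2 (tool y->272.3) F [ 0.7 -0.7  0. ] open 0.0799 t 19.27
```

View pics/z7.png

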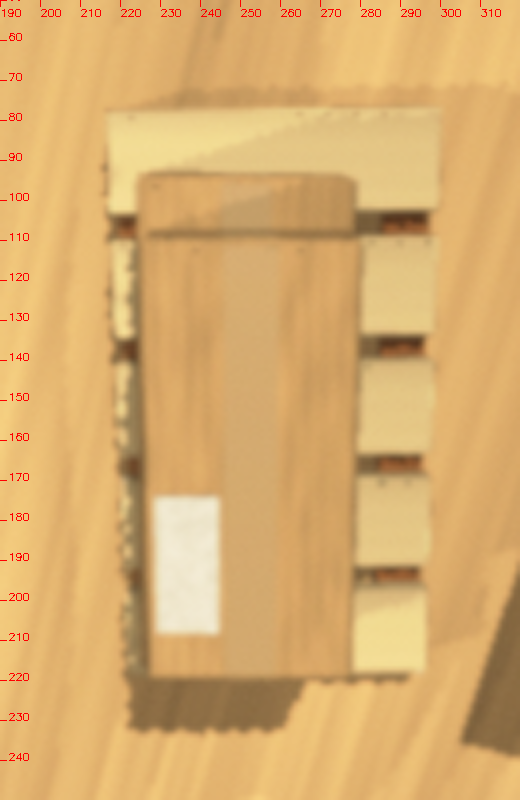

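```bash
python3 -c "
from h import *
im,m,T=load('pics/wB3.png')
q=np.array([(225.5,109),(280,109),(277.5,219),(227,219)])
print('B',fitbox(q[[0,3,2,1]],.098,.118,.056,m,T))
q=np.array([(224.3,93.5),(279,93.5)])
p=toz(q,.06,m,T);print('A far edge mid',p.mean(0), 'A ctr',p.mean(0)+.072*np.array([np.cos(np.radians(-76.04)),np.sin(np.radians(-76.04))]))
"
```

```text
B (array([0.6379, 0.2201]), np.float64(-75.11), 'rms px', np.float64(0.6), 'meas L,W', np.float64(0.1171), np.float64(0.0547))
A far edge mid [0.6181479  0.29009645] A ctr [0.6355175  0.22022302]
```

{"name": "send_rows", "arguments": {"motion": [[[-0.472,-0.325,0.03],103],[[-0.472,-0.325,0.03],103],[[-0.472,-0.325,0.03],103],[[-0.472,-0.325,0.03],103],[[-0.472,-0.325,0.03],103],[[-0.472,-0.325,0.03],103],[[-0.472,-0.325,0.03],103],[[-0.472,-0.325,0.03],103],[[-0.472,-0.325,0.03],103],[[-0.472,-0.325,0.03],103],[[-0.472,-0.325,0.03],103],[[-0.472,-0.325,0.03],103]]}}

```text
t: 20.82
tool_pos: [0.4462, -0.32, 0.252]
orientation: [-3.139, -0.062, 0.002]
force: [0.2, 0.5, 1.0]
opening: 0.0798
```

```bash
python3 -c "
from h import *
plan(.446,-.321,.25,92.3)
wrist('pics/wC.png')
zoom('pics/wC.png',190,60,320,250,4,'pics/z8.png')"
```

```text
pos [ 0.4462 -0.32    0.252 ] jaw -87.75 q6 46.7 q1 -41.0 tilt 0.11 shift m [-0.0002  0.001   0.002 ]  twist -0.0 (tool y->-87.7) twist 180.0 (tool y->-267.7) twist -180.0 (tool y->92.3) F [0.2 0.5 1. ] open 0.0798 t 20.82
```

View pics/wC.png

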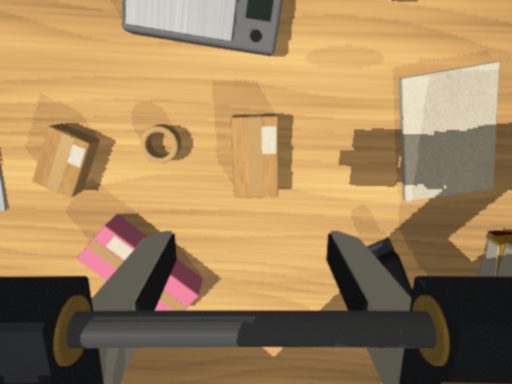

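View pics/z8.png

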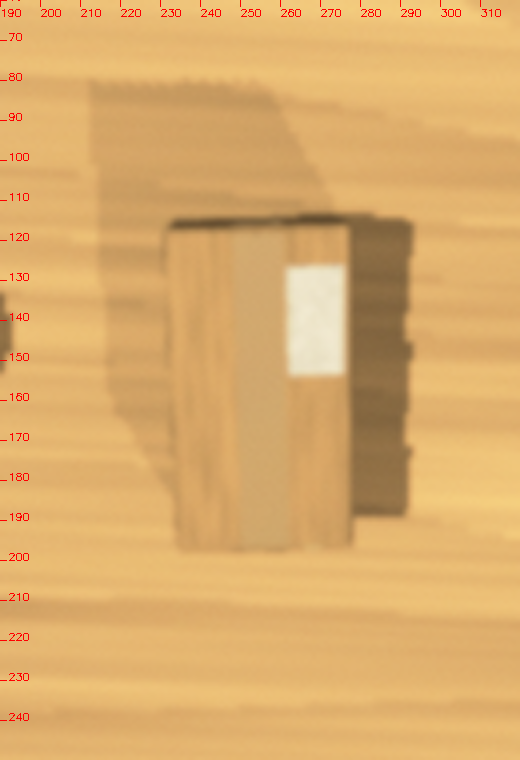

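```bash
python3 -c "
from h import *
im,m,T=load('pics/wC.png')
q=np.array([(231.7,116.7),(276.5,115.6),(277.7,196.7),(234,197.3)])
r=fitbox(q[[0,3,2,1]],.034,.094,.052,m,T);print('C',r)
plan(r[0][0],r[0][1],.011,r[1]+90)
"
```

```text
C (array([ 0.4492, -0.3244]), np.float64(-176.42), 'rms px', np.float64(0.75), 'meas L,W', np.float64(0.0931), np.float64(0.0502))
pos [ 0.4465 -0.3199  0.2524] jaw -87.74 q6 46.8 q1 -41.0 tilt 0.07 shift m [0.0027 0.0048 0.2414]  twist -1.3 (tool y->-86.4) twist 178.7 (tool y->-266.4) twist -181.3 (tool y->93.6) F [ 0.1  0.9 -0.1] open 0.0803 t 20.88
```

{"name": "send_rows", "arguments": {"motion": [[[0.003,0.005,0.06],-1],[[0.003,0.005,0.12],-1],[[0.003,0.005,0.18],-1],[[0.003,0.005,0.24],-1],[[0.003,0.005,0.241],-1],[[0.003,0.005,0.241],-1],[[0.003,0.005,0.241],-1],[[0.003,0.005,0.241],-1]]}}

```text
t: 21.88
tool_pos: [0.451, -0.3273, 0.0148]
orientation: [3.137, 0.084, 0.005]
force: [-0.6, 0.6, -0.7]
opening: 0.08
```

{"name": "send_rows", "arguments": {"motion": [[[0,0,0],0],[[0,0,0],0],[[0,0,0],0],[[0,0,0],0],[[0,0,0],0],[[0,0,0],0]], "jaw": 0.03, "squeeze": 35}}

```text
t: 22.62
tool_pos: [0.4493, -0.3258, 0.012]
orientation: [-3.14, -0.084, 0.0]
force: [-1.2, 1.2, 1.9]
opening: 0.0515
```

```bash
python3 -c "
from h import *
plan(.449,-.3244,.2,-86.5)"
```

```text
pos [ 0.4493 -0.3258  0.012 ] jaw -86.93 q6 45.7 q1 -41.2 tilt 0.02 shift m [-0.0003 -0.0015 -0.188 ]  twist -0.4 (tool y->-86.5) twist 179.6 (tool y->-266.5) twist -180.4 (tool y->93.5) F [-1.2  1.2  1.9] open 0.0515 t 22.62
```

{"name": "send_rows", "arguments": {"motion": [[[0,0,-0.04],0],[[0,0,-0.1],0],[[0,0,-0.16],0],[[0,0,-0.2],0],[[0,0,-0.2],0],[[0,0,-0.2],0],[[0,0,-0.2],0]]}}

```text
t: 23.5
tool_pos: [0.4483, -0.3251, 0.2092]
orientation: [-3.137, -0.084, 0.005]
force: [-0.6, 0.5, -2.9]
opening: 0.0521
```

```bash
python3 -c "
from h import *
plan(.638,.2205,.21,15)"
```

```text
pos [ 0.4483 -0.3251  0.2092] jaw -86.94 q6 45.7 q1 -41.3 tilt 0.26 shift m [ 2.186e-01 -5.346e-01  1.000e-04]  twist 78.1 (tool y->-165.0) twist 258.1 (tool y->-345.0) twist -101.9 (tool y->15.0) F [-0.6  0.5 -2.9] open 0.0521 t 23.5
```

{"name": "send_rows", "arguments": {"motion": [[[0.022,-0.053,0],-10],[[0.044,-0.107,0],-20],[[0.066,-0.16,0],-30],[[0.088,-0.214,0],-40],[[0.11,-0.267,0],-50],[[0.132,-0.32,0],-60],[[0.153,-0.374,0],-70],[[0.175,-0.427,0],-80],[[0.197,-0.48,0],-90],[[0.219,-0.535,0],-102],[[0.219,-0.535,0],-102],[[0.219,-0.535,0],-102]]}}

```text
t: 25.0
tool_pos: [0.6386, 0.2197, 0.2098]
orientation: [-1.91, -2.492, 0.005]
force: [0.3, 0.4, -3.0]
opening: 0.0519
```

{"name": "send_rows", "arguments": {"motion": [[[0,0,0],0],[[0,0,0],0]]}}

```text
t: 25.25
tool_pos: [0.6395, 0.2187, 0.2124]
orientation: [1.914, 2.491, 0.0]
force: [-0.2, 0.0, -3.2]
opening: 0.0519
```

```bash
python3 -c "
from h import *
plan(.638,.2205,.112,15)
wrist('pics/wC2.png')"
```

```text
pos [0.6395 0.2187 0.2124] jaw 14.94 q6 -0.4 q1 14.5 tilt 0.02 shift m [ 0.0021 -0.001   0.1004]  twist -0.1 (tool y->15.0) twist 179.9 (tool y->-165.0) twist -180.1 (tool y->195.0) F [-0.2  0.  -3.2] open 0.0519 t 25.25
```

View pics/wC2.png

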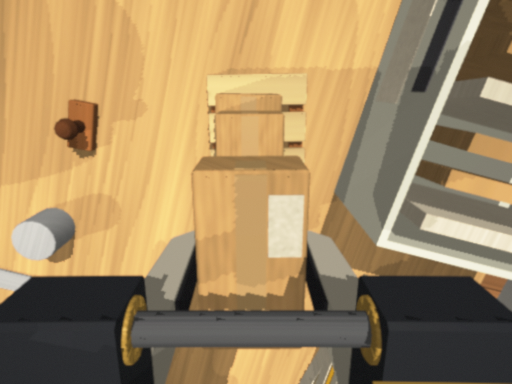

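{"name": "send_rows", "arguments": {"motion": [[[0.002,-0.001,0.05],0],[[0.002,-0.001,0.09],0],[[0.002,-0.001,0.098],0],[[0.002,-0.001,0.1],0],[[0.002,-0.001,0.102],0],[[0.002,-0.001,0.103],0],[[0.002,-0.001,0.103],0],[[0.002,-0.001,0.103],0]]}}

```text
t: 26.3
tool_pos: [0.6385, 0.2218, 0.1101]
orientation: [1.91, 2.493, 0.002]
force: [-0.1, -0.2, 1.8]
opening: 0.0517
```

```bash
python3 -c "
from h import *
plan(.638,.2205,.11,15)"
```

```text
pos [0.6385 0.2218 0.1101] jaw 15.07 q6 -0.3 q1 14.8 tilt 0.09 shift m [-0.0011 -0.0009  0.0001]  twist 0.1 (tool y->15.0) twist 180.1 (tool y->-165.0) twist -179.9 (tool y->195.0) F [-0.1 -0.2  1.8] open 0.0517 t 26.3
```

{"name": "send_rows", "arguments": {"motion": [[[0,0,0],0],[[0,0,0],0],[[0,0,0],0],[[0,0,0],0],[[0,0,-0.02],0],[[0,0,-0.06],0],[[0,0,-0.12],0],[[0,0,-0.18],0],[[0,0,-0.18],0],[[0,0,-0.18],0]], "jaw": 0.076}}

```text
t: 27.55
tool_pos: [0.6382, 0.2217, 0.2905]
orientation: [1.91, 2.493, 0.002]
force: [-1.4, -0.3, -0.6]
opening: 0.0761
```

```bash
python3 -c "
from h import *
plan(.433,-.102,.25,65.7)
wrist('pics/wC3.png')
zoom('pics/wC3.png',190,70,320,250,4,'pics/z9.png')"
```

```text
pos [0.6382 0.2217 0.2905] jaw 15.07 q6 -0.3 q1 14.8 tilt 0.11 shift m [-0.2592 -0.2824  0.0399]  twist -50.6 (tool y->65.7) twist 129.4 (tool y->-114.3) twist -230.6 (tool y->245.7) F [-1.4 -0.3 -0.6] open 0.0761 t 27.55
```

View pics/z9.png

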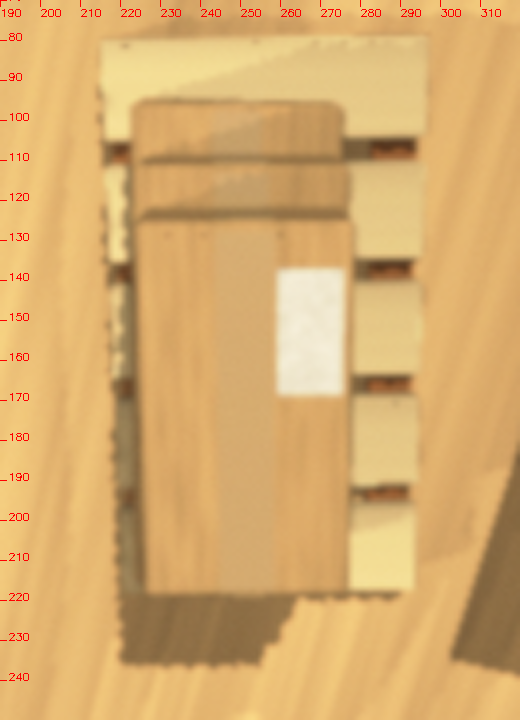

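```bash
python3 -c "
from h import *
im,m,T=load('pics/wC3.png')
q=np.array([(223.5,124.7),(277.8,124.7),(276.2,218),(225.3,218)])
print('C',fitbox(q[[0,3,2,1]],.132,.094,.052,m,T))
p=toz([(224.5,109.5),(276.5,109.5)],.098,m,T).mean(0);print('B ctr',p+.059*np.array([np.cos(np.radians(-75.1)),np.sin(np.radians(-75.1))]))"
```

```text
C (array([0.6379, 0.2218]), np.float64(-74.93), 'rms px', np.float64(0.52), 'meas L,W', np.float64(0.0931), np.float64(0.051))
B ctr [0.63776268 0.22100901]
```

{"name": "send_rows", "arguments": {"motion": [[[-0.259,-0.282,0.04],-50],[[-0.259,-0.282,0.04],-50],[[-0.259,-0.282,0.04],-50],[[-0.259,-0.282,0.04],-50],[[-0.259,-0.282,0.04],-50],[[-0.259,-0.282,0.04],-50],[[-0.259,-0.282,0.04],-50],[[-0.259,-0.282,0.04],-50],[[-0.259,-0.282,0.04],-50],[[-0.259,-0.282,0.04],-50]]}}

```text
t: 28.85
tool_pos: [0.4336, -0.1006, 0.249]
orientation: [-0.675, -3.068, -0.0]
force: [0.3, -0.2, -0.1]
opening: 0.0756
```

```bash
python3 -c "
from h import *
plan(.433,-.102,.25,65.7)
wrist('pics/wD.png')
zoom('pics/wD.png',190,80,320,230,5,'pics/z10.png')"
```

```text
pos [ 0.4336 -0.1006  0.249 ] jaw 65.18 q6 -84.9 q1 -19.7 tilt 0.02 shift m [-0.     -0.0015 -0.001 ]  twist -0.5 (tool y->65.7) twist 179.5 (tool y->-114.3) twist -180.5 (tool y->245.7) F [ 0.3 -0.2 -0.1] open 0.0756 t 28.85
```

View pics/wD.png

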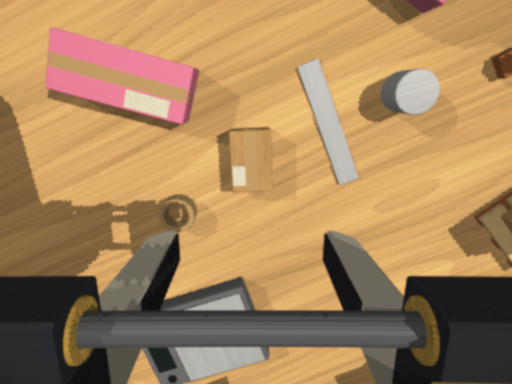

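View pics/z10.png

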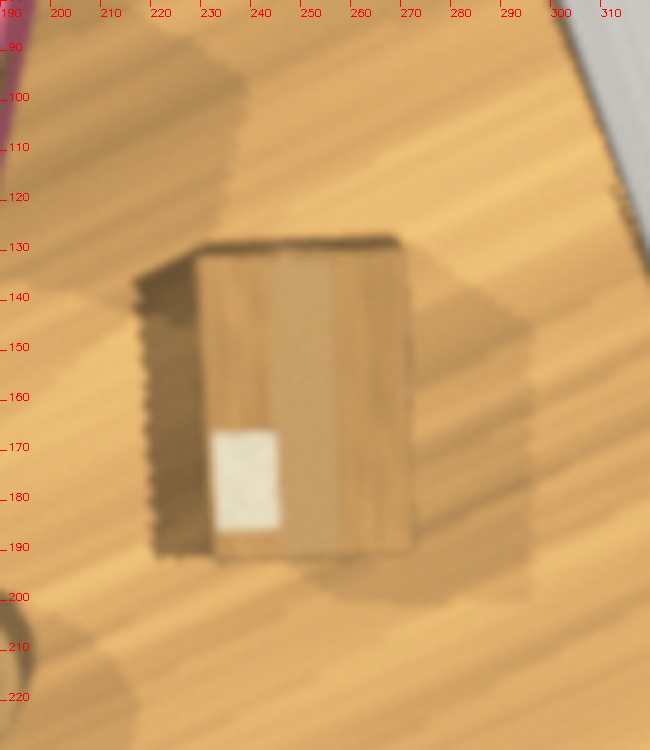

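```bash
python3 -c "
from h import *
im,m,T=load('pics/wD.png')
q=np.array([(228.6,130.8),(270.2,129.5),(271.8,189.7),(231.8,190.7)])
r=fitbox(q[[0,3,2,1]],.030,.072,.048,m,T);print('D',r)
print('tape',toz([(178,213)],.024,m,T),'ruler end',toz([(346,182)],.004,m,T),'W',toz([(417,91)],.044,m,T))
plan(r[0][0],r[0][1],.008,r[1]+90)"
```

```text
D (array([ 0.4334, -0.1014]), np.float64(-22.8), 'rms px', np.float64(0.85), 'meas L,W', np.float64(0.0697), np.float64(0.0465))
tape [[ 0.45565132 -0.20865862]] ruler end [[ 0.51196876 -0.00761163]] W [[0.43627557 0.08613672]]
pos [ 0.4335 -0.1007  0.249 ] jaw 65.18 q6 -84.9 q1 -19.7 tilt 0.02 shift m [-0.0003 -0.0007  0.241 ]  twist -2.0 (tool y->67.2) twist 178.0 (tool y->-112.8) twist -182.0 (tool y->247.2) F [-0.4  0.1 -1.3] open 0.076 t 28.9
```

{"name": "send_rows", "arguments": {"motion": [[[0,-0.001,0.06],-2],[[0,-0.001,0.12],-2],[[0,-0.001,0.18],-2],[[0,-0.001,0.239],-2],[[0,-0.001,0.24],-2],[[0,-0.001,0.24],-2],[[0,-0.001,0.24],-2],[[0,-0.001,0.24],-2]]}}

```text
t: 29.9
tool_pos: [0.4344, -0.1033, 0.0113]
orientation: [0.624, 3.075, -0.001]
force: [0.4, 0.4, -0.1]
opening: 0.0762
```

{"name": "send_rows", "arguments": {"motion": [[[0,0,0],0],[[0,0,0],0],[[0,0,0],0],[[0,0,0],0],[[0,0,0],0],[[0,0,0],0]], "jaw": 0.03, "squeeze": 30}}

```text
t: 30.65
tool_pos: [0.4326, -0.1026, 0.0091]
orientation: [-0.625, -3.079, -0.0]
force: [-1.1, 1.2, 2.1]
opening: 0.0475
```

```bash
python3 -c "
from h import *
plan(.433,-.1014,.2,67.2)"
```

```text
pos [ 0.4326 -0.1026  0.0091] jaw 67.07 q6 -87.0 q1 -20.0 tilt 0.01 shift m [ 1.000e-04  1.300e-03 -1.909e-01]  twist -0.1 (tool y->67.2) twist 179.9 (tool y->-112.8) twist -180.1 (tool y->247.2) F [-1.1  1.2  2.1] open 0.0475 t 30.65
```

{"name": "send_rows", "arguments": {"motion": [[[0,0,-0.04],0],[[0,0,-0.1],0],[[0,0,-0.16],0],[[0,0,-0.211],0],[[0,0,-0.211],0],[[0,0,-0.211],0],[[0,0,-0.211],0]]}}

```text
t: 31.52
tool_pos: [0.4314, -0.1022, 0.2177]
orientation: [-0.624, -3.075, -0.001]
force: [0.4, 0.3, -1.4]
opening: 0.0477
```

```bash
python3 -c "
from h import *
plan(.638,.2215,.22,15)"
```

```text
pos [ 0.4314 -0.1022  0.2177] jaw 67.06 q6 -87.0 q1 -20.0 tilt 0.22 shift m [-0.0641  0.3787 -0.0026]  twist 52.1 (tool y->15.0) twist 232.1 (tool y->-165.0) twist -127.9 (tool y->195.0) F [ 0.4  0.3 -1.4] open 0.0477 t 31.52
```

{"name": "send_rows", "arguments": {"motion": [[[-0.009,0.054,0],8],[[-0.018,0.108,0],16],[[-0.027,0.162,0],24],[[-0.036,0.216,0],32],[[-0.045,0.27,0],40],[[-0.054,0.324,0],48],[[-0.064,0.379,0],52],[[-0.064,0.379,0],52],[[-0.064,0.379,0],52],[[-0.064,0.379,0],52],[[-0.064,0.379,0],52]]}}

```text
t: 32.9
tool_pos: [0.6391, 0.2204, 0.2208]
orientation: [1.912, 2.492, 0.001]
force: [0.6, -0.8, -1.4]
opening: 0.0478
```

```bash
python3 -c "
from h import *
plan(.638,.2215,.143,15)
wrist('pics/wD2.png')"
```

```text
pos [0.6391 0.2204 0.2208] jaw 15.0 q6 -0.3 q1 14.7 tilt 0.05 shift m [ 0.0014 -0.0009  0.0778]  twist 0.0 (tool y->15.0) twist 180.0 (tool y->-165.0) twist -180.0 (tool y->195.0) F [ 0.6 -0.8 -1.4] open 0.0478 t 32.9
```

View pics/wD2.png

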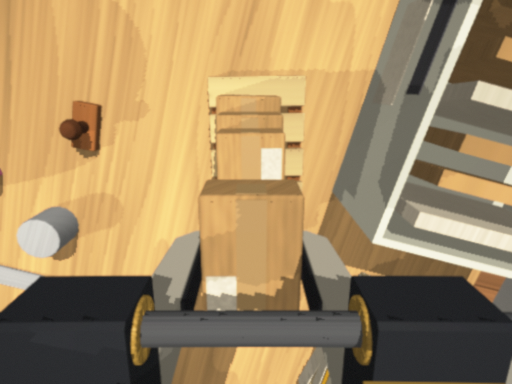

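{"name": "send_rows", "arguments": {"motion": [[[0.001,-0.001,0.04],0],[[0.001,-0.001,0.068],0],[[0.001,-0.001,0.075],0],[[0.001,-0.001,0.078],0],[[0.001,-0.001,0.08],0],[[0.001,-0.001,0.081],0],[[0.001,-0.001,0.081],0],[[0.001,-0.001,0.081],0]]}}

```text
t: 33.95
tool_pos: [0.6389, 0.2224, 0.1412]
orientation: [1.91, 2.492, 0.003]
force: [-2.0, -0.9, 6.0]
opening: 0.0477
```

```bash
python3 -c "
from h import *
plan(.638,.2215,.141,15)"
```

```text
pos [0.6389 0.2224 0.1412] jaw 15.07 q6 -0.2 q1 14.9 tilt 0.16 shift m [-0.0006 -0.0011  0.0002]  twist 0.1 (tool y->15.0) twist 180.1 (tool y->-165.0) twist -179.9 (tool y->195.0) F [-2.  -0.9  6. ] open 0.0477 t 33.95
```

{"name": "send_rows", "arguments": {"motion": [[[0,0,-0.001],0],[[0,0,-0.001],0],[[0,0,-0.001],0],[[0,0,-0.001],0],[[0,0,-0.02],0],[[0,0,-0.06],0],[[0,0,-0.12],0],[[0,0,-0.17],0],[[0,0,-0.17],0],[[0,0,-0.17],0]], "jaw": 0.074}}

```text
t: 35.2
tool_pos: [0.6381, 0.2222, 0.31]
orientation: [1.911, 2.493, 0.002]
force: [-0.4, -0.3, -0.4]
opening: 0.0741
```

```bash
python3 -c "
from h import *
plan(.436,.086,.25,60)
wrist('pics/wD3.png')
zoom('pics/wD3.png',190,70,320,250,4,'pics/z11.png')"
```

```text
pos [0.6381 0.2222 0.31  ] jaw 15.06 q6 -0.2 q1 14.9 tilt 0.07 shift m [-0.079  -0.2306  0.0597]  twist -44.9 (tool y->60.0) twist 135.1 (tool y->-120.0) twist -224.9 (tool y->240.0) F [-0.4 -0.3 -0.4] open 0.0741 t 35.2
```

View pics/z11.png

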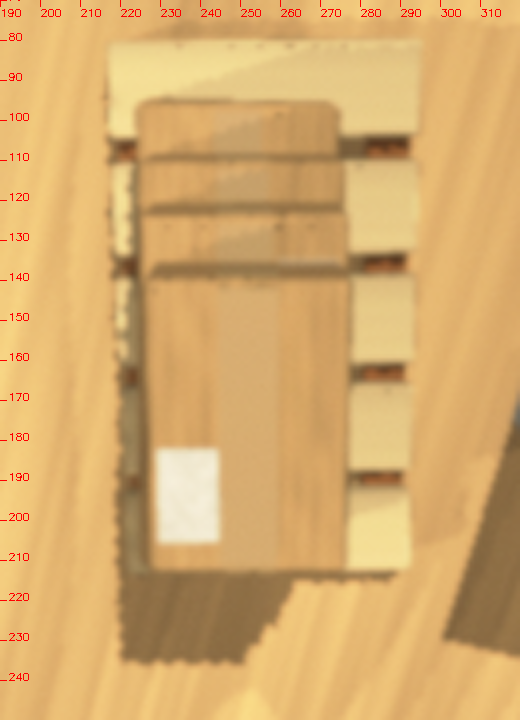

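```bash
python3 -c "
from h import *
im,m,T=load('pics/wD3.png')
q=np.array([(226,138.3),(277.6,138.3),(276,212),(227.3,212)])
print('D',fitbox(q[[0,3,2,1]],.162,.072,.048,m,T))
p=toz([(225.7,123),(277,123)],.132,m,T).mean(0);print('C ctr',p+.047*np.array([np.cos(np.radians(-75)),np.sin(np.radians(-75))]))"
```

```text
D (array([0.6387, 0.2221]), np.float64(-75.02), 'rms px', np.float64(0.33), 'meas L,W', np.float64(0.0716), np.float64(0.0472))
C ctr [0.63845708 0.22162578]
```

{"name": "send_rows", "arguments": {"motion": [[[-0.079,-0.231,0.06],0],[[-0.079,-0.231,0.06],0],[[-0.079,-0.231,0.06],0],[[-0.079,-0.231,0.06],0],[[-0.079,-0.231,0.06],0],[[-0.079,-0.231,0.06],0],[[-0.079,-0.231,0.06],0],[[-0.079,-0.231,0.06],0]]}}

```text
t: 36.25
tool_pos: [0.4364, 0.0863, 0.2495]
orientation: [1.91, 2.494, 0.0]
force: [-0.5, 1.1, -0.3]
opening: 0.074
```

```bash
python3 -c "
from h import *
plan(.436,.086,.25,15)
wrist('pics/wW.png')"
```

```text
pos [0.4364 0.0863 0.2495] jaw 15.1 q6 -10.5 q1 4.6 tilt 0.02 shift m [-0.0002 -0.0005 -0.0005]  twist 0.1 (tool y->15.0) twist 180.1 (tool y->-165.0) twist -179.9 (tool y->195.0) F [-0.5  1.1 -0.3] open 0.074 t 36.25
```

View pics/wW.png

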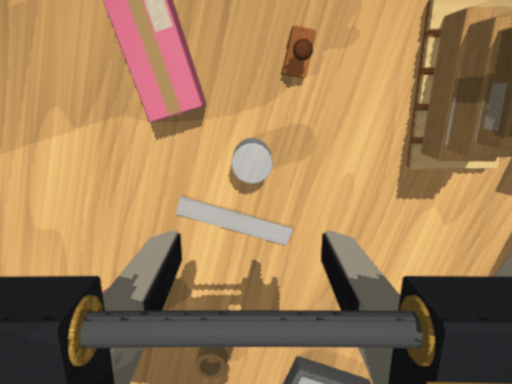

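```bash
python3 -c "
from h import *
zoom('pics/wW.png',220,125,285,195,8,'pics/z12.png')"
```

```text
(no output)
```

View pics/z12.png

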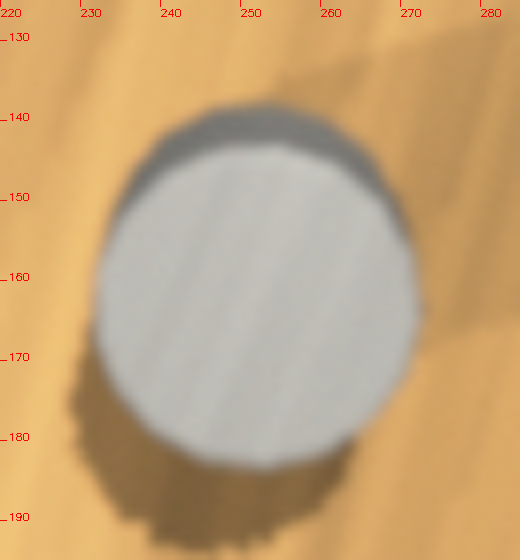

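```bash
python3 -c "
from h import *
im,m,T=load('pics/wW.png')
c=toz([(251.8,162.8)],.044,m,T)[0];print(c)
plan(c[0],c[1],.009,15)"
```

```text
[0.43689427 0.08690199]
pos [0.4363 0.0862 0.2494] jaw 15.11 q6 -10.5 q1 4.6 tilt 0.01 shift m [0.0005 0.0007 0.2404]  twist 0.1 (tool y->15.0) twist 180.1 (tool y->-165.0) twist -179.9 (tool y->195.0) F [0.3 0.1 0.4] open 0.074 t 36.3
```

{"name": "send_rows", "arguments": {"motion": [[[0.001,0.001,0.06],0],[[0.001,0.001,0.12],0],[[0.001,0.001,0.18],0],[[0.001,0.001,0.238],0],[[0.001,0.001,0.24],0],[[0.001,0.001,0.24],0],[[0.001,0.001,0.24],0],[[0.001,0.001,0.24],0]]}}

```text
t: 37.3
tool_pos: [0.4382, 0.0873, 0.0114]
orientation: [1.909, 2.491, 0.004]
force: [0.8, -0.2, -0.1]
opening: 0.0737
```

{"name": "send_rows", "arguments": {"motion": [[[0,0,0],0],[[0,0,0],0],[[0,0,0],0],[[0,0,0],0],[[0,0,0],0],[[0,0,0],0]], "jaw": 0.03, "squeeze": 50}}

```text
t: 38.05
tool_pos: [0.4363, 0.0871, 0.0091]
orientation: [1.911, 2.493, 0.0]
force: [0.4, -0.3, 0.1]
opening: 0.0457
```

{"name": "send_rows", "arguments": {"motion": [[[0,0,-0.04],0],[[0,0,-0.1],0],[[0,0,-0.16],0],[[0,0,-0.22],0],[[0,0,-0.241],0],[[0,0,-0.241],0],[[0,0,-0.241],0],[[0,0,-0.241],0]]}}

```text
t: 39.05
tool_pos: [0.4349, 0.087, 0.2476]
orientation: [-1.909, -2.491, 0.004]
force: [0.4, 0.6, -5.0]
opening: 0.0453
```

```bash
python3 -c "
from h import *
plan(.6387,.2221,.25,15)"
```

```text
pos [0.4349 0.087  0.2476] jaw 15.07 q6 -10.4 q1 4.7 tilt 0.24 shift m [ 0.0775  0.2319 -0.0032]  twist 0.1 (tool y->15.0) twist 180.1 (tool y->-165.0) twist -179.9 (tool y->195.0) F [ 0.4  0.6 -5. ] open 0.0453 t 39.05
```

{"name": "send_rows", "arguments": {"motion": [[[0.016,0.046,0],0],[[0.032,0.093,0],0],[[0.047,0.14,0],0],[[0.063,0.186,0],0],[[0.0775,0.232,0],0],[[0.0775,0.232,0],0],[[0.0775,0.232,0],0],[[0.0775,0.232,0],0],[[0.0775,0.232,0],0]]}}

```text
t: 40.17
tool_pos: [0.6397, 0.2218, 0.2513]
orientation: [1.911, 2.492, 0.002]
force: [-0.3, 0.6, -4.5]
opening: 0.0454
```

```bash
python3 -c "
from h import *
plan(.6387,.2221,.173,15)
wrist('pics/wW2.png')"
```

```text
pos [0.6397 0.2218 0.2513] jaw 15.04 q6 -0.3 q1 14.8 tilt 0.09 shift m [ 0.0006 -0.001   0.0783]  twist 0.0 (tool y->15.0) twist 180.0 (tool y->-165.0) twist -180.0 (tool y->195.0) F [-0.3  0.6 -4.5] open 0.0454 t 40.17
```

View pics/wW2.png

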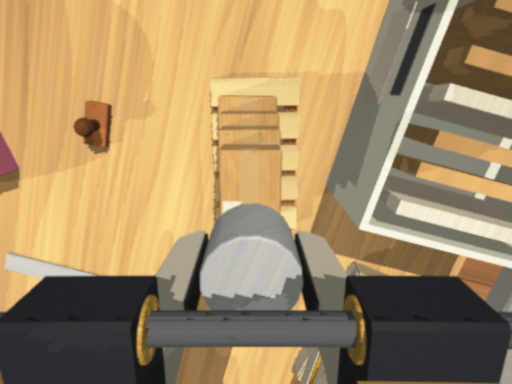

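{"name": "send_rows", "arguments": {"motion": [[[0,-0.001,0.04],0],[[0,-0.001,0.068],0],[[0,-0.001,0.075],0],[[0,-0.001,0.078],0],[[0,-0.001,0.08],0],[[0,-0.001,0.081],0],[[0,-0.001,0.081],0],[[0,-0.001,0.081],0]]}}

```text
t: 41.22
tool_pos: [0.64, 0.2222, 0.1712]
orientation: [1.91, 2.492, 0.004]
force: [-1.7, -0.5, 6.7]
opening: 0.0455
```

```bash
python3 -c "
from h import *
plan(.6387,.2221,.171,15)"
```

```text
pos [0.64   0.2222 0.1712] jaw 15.07 q6 -0.3 q1 14.8 tilt 0.17 shift m [ 0.0002 -0.0013  0.0002]  twist 0.1 (tool y->15.0) twist 180.1 (tool y->-165.0) twist -179.9 (tool y->195.0) F [-1.7 -0.5  6.7] open 0.0455 t 41.23
```

{"name": "send_rows", "arguments": {"motion": [[[0,0,-0.001],0],[[0,0,-0.001],0],[[0,0,-0.001],0],[[0,0,-0.001],0],[[0,0,-0.02],0],[[0,0,-0.06],0],[[0,0,-0.12],0],[[0,0,-0.17],0],[[0,0,-0.17],0],[[0,0,-0.17],0]], "jaw": 0.074}}

```text
t: 42.48
tool_pos: [0.6392, 0.222, 0.34]
orientation: [1.911, 2.493, 0.002]
force: [0.3, 0.4, -0.4]
opening: 0.0738
```

```bash
python3 -c "
from h import *
plan(.5,.0,.3,15)
wrist('pics/wW3.png')
zoom('pics/wW3.png',190,80,320,250,4,'pics/z13.png')
from plant import eyes
im=eyes.read_camera('scene');cv2.imwrite('pics/sc2.png',cv2.resize(im[180:340,180:380,::-1],None,fx=4,fy=4))"
```

```text
pos [0.6392 0.222  0.34  ] jaw 15.07 q6 -0.3 q1 14.8 tilt 0.07 shift m [-0.1782 -0.1921  0.0397]  twist 0.1 (tool y->15.0) twist 180.1 (tool y->-165.0) twist -179.9 (tool y->195.0) F [ 0.3  0.4 -0.4] open 0.0738 t 42.48
```

View pics/z13.png

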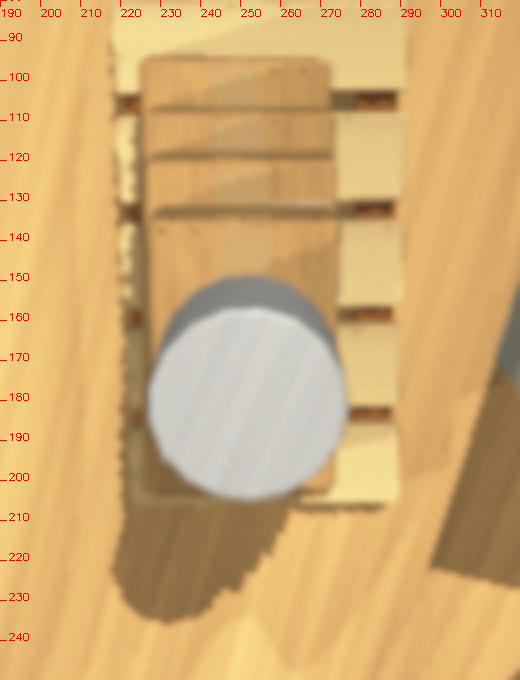

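View pics/sc2.png

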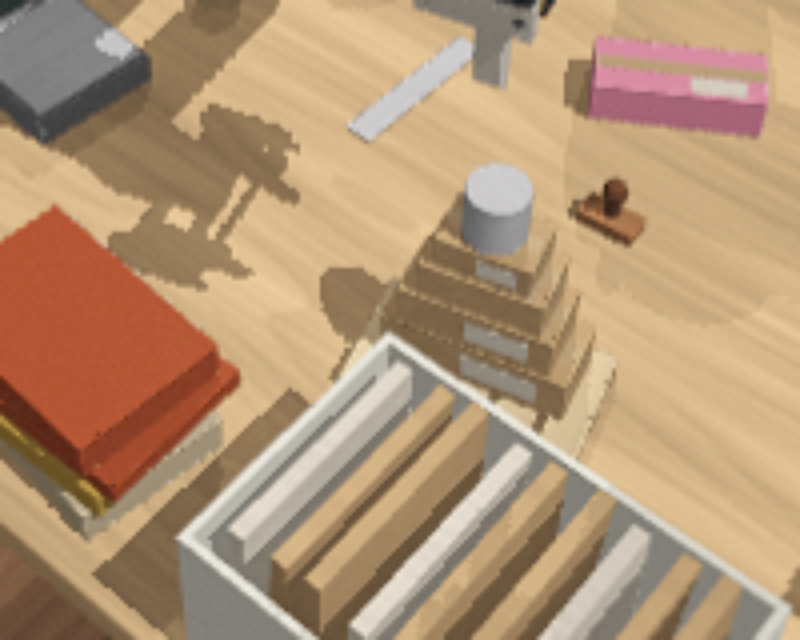

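```bash
python3 -c "
from h import *
im,m,T=load('pics/wW3.png')
c=toz([(251.6,180.8)],.206,m,T)[0];print('W',c,'vs D',c-[.6387,.2221])
u=np.array([np.cos(np.radians(-74.1)),np.sin(np.radians(-74.1))]);v=np.array([-u[1],u[0]])
b=toz([(219.3,130),(291,130)],.018,m,T);b2=toz([(250,206)],.018,m,T)
a=toz([(225.2,96),(272.5,96)],.06,m,T)
print('board v',b@v,(b@v).mean(),'A v',a@v,(a@v).mean())
from plant import eyes
m=eyes.camera_model('top');T=m['cam_to_world']
im=eyes.read_camera('top');cv2.imwrite('pics/t2.png',im[:,:,::-1]);zoom('pics/t2.png',100,100,330,240,3,'pics/z14.png')"
```

```text
W [0.63973215 0.22136249] vs D [ 0.00103215 -0.00073751]
board v [0.63135857 0.73225077] 0.6818046658053591 A v [0.6443834  0.70347535] 0.6739293786196828
```

View pics/z14.png

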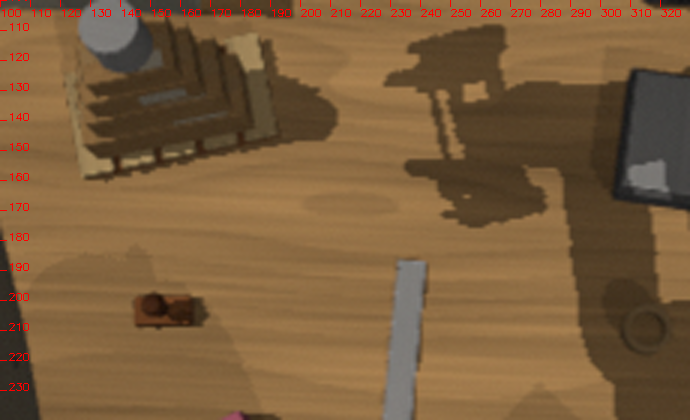

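```bash
python3 -c "
from plant import ticket
print(ticket.close_job())"
```

```text
the job is handed in; nothing more can be done
None
```

I stacked the four cartons on the slatted board from longest to shortest, stood the steel weight on top, and handed the job in after about 43 s of the 144 s. `close_job` gives no verdict, so what follows rests on my own camera measurements.

| Part | Offset | From | Limit |
|---|---|---|---|
| Longest carton | 8–10 mm | board centre | 15 mm |
| Second carton | about 2.5 mm | longest carton | 12 mm |
| Third carton | about 1–2 mm | second carton | 12 mm |
| Shortest carton | about 1 mm | third carton | 12 mm |
| Steel weight | about 1.5 mm | shortest carton | 12 mm |

- **Angles and heights:** All four cartons lie within about 2° of the board's length. Each part made contact at its expected height.
- **Longest carton's offset:** I set it about 9 mm towards the robot on purpose, and gripped it off-centre, so the gripper body would clear the grey crate.
- **Measurement disagreement:** Separate views put that carton's offset at 8 mm, 8.4 mm and 10.4 mm, all inside the limit.
- **Items to leave alone:** The stamp, ruler and tape roll show in their original places in the last top view. I never went to the pink cartons, but checked only one of them afterwards. The gripper was well clear of the stack at the end.
- **Early mistake:** My first moves were entered in millimetres instead of metres, so the arm went too far at height. It stayed in free air and touched nothing.

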